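# Zero the thickness probe and hold it on the ringed spot

### The job

Take the thickness probe from its stand, press its nose on the recessed zero anvil of the gauge console until the anvil is fully down, hold it there for about half a second and let the anvil spring back. Then set the probe's nose inside the chalk ring on the tilted steel plate, square to the plate, and push gently until the sprung nose is about half in. Finish while still holding the probe there in the gripper, without letting go; never push hard on the plate or the gauge, and leave everything else where it lies.

Things in the scene. Friction and masses are not known exactly. Their poses are not given: they have to be found in the camera images.
- probe: Hand probe, 170 g: grey square handle 24 x 24 x 90 mm, below it a round steel neck (16 mm dia, 30 mm long) and a sprung nose (10 mm dia, domed) 15 mm longer. Origin: centre of the handle's lower end, which rests on the stand; z runs from nose to handle, x, y square to the flats. Handle z = 0 to 90 mm, neck -30 to 0, nose end -45 when not pushed in. Starts upright in the holder, nose down.
- nose_tip (a point): The domed end of the probe's nose, on the probe's axis (it moves with the nose when that is pushed in); axes as probe.
- nose (a joint): How far the probe's sprung nose is pushed in, in m: 0 = fully out, 0.008 = fully in (stop). It begins to give at about 1 N, then takes 0.7 N per mm (3.9 N half way, 6.7 N fully in).
- holder: Fixed aluminium stand block 70 x 70 mm, 60 mm tall, on a 100 x 90 mm foot, with one upright hole of 19 mm diameter and 54 mm depth in its middle, in which the probe's neck and nose hang (lift it 50 mm straight up to free it). Origin: centre of its underside, z up.
- gauge: Fixed thickness gauge console, grey, 120 x 120 mm and 50 mm tall, with a blank screen and two flat dummy keys on top. Origin: centre of its underside, z up, front faces its -x. Its zero anvil lies at x = -30 mm, y = +28 mm of this frame.
- anvil_top (a point): Centre of the top of the zero anvil: a round steel disc of 17 mm diameter in a round recess of about 19 mm diameter in the console's top; at rest the disc lies 4 mm below the console's top (46 mm above the table). Sprung, pressed straight down.
- anvil (a joint): How far the zero anvil is pressed down, in m: 0 = up, 0.005 = fully down. It begins to give at 1.2 N and is fully down at 4.2 N; it springs back by itself.
- mark (a point): Centre of the chalk ring (28 mm inside, 34 mm outside) on the upper face of the bare steel plate; not the two chalk crosses. z points square out of the face, y is level, x runs up the slope. The face leans 0.2 to 0.45 rad from level, looking up and roughly towards the robot; the tilt is locked. Clamps 12 mm high at the middle of the lower and upper edges, 45 mm or more from the ring centre.
- plate: The tilted bare steel plate on its backing table, 150 x 150 mm over all. Origin on the tilt axis, 18 mm below the middle of the upper face and about 80 mm above the bench; axes as mark. The ring centre lies at x = +12 mm, y = +30 mm, the crosses at (-36, -42) and (+45, -35) mm.
- balls: bystander: three dark steel balls of 60 mm welded into a triangular cluster, origin on the table under the middle
- finial: bystander: turned dark steel finial standing upright, 190 mm tall, 64 mm across, origin under its centre
- offcut: bystander: bare steel bar offcut 55 x 26 x 24 mm lying on the table between the task's things, origin under its centre
- collar: bystander: small bare steel collar, 32 mm outside, 18 mm tall, lying flat between the task's things, origin under its centre
- hammer: bystander: hand hammer lying on the table at the left (+y) side
- brush: bystander: wooden hand brush lying on the table at the right (-y) side
Things that resemble listed ones, but are neither listed nor needed, are in the scene too. Leave any turquoise look-alike of the part that bears mark alone.

How it is judged:
On the way, in this order (a step that is already met when the one before it is completed fails the run):
1. the zero anvil is fully down under the probe's nose, with the probe held in the gripper and free of its stand (contact force between the fingers and probe above 2 N and value of joint anvil above 0.0042 m and contact force between probe and gauge above 1.5 N and distance between nose_tip and anvil_top below 0.009 m), for 0.3 s.
2. the probe has left the anvil and the anvil has sprung back up (contact force between the fingers and probe above 2 N and value of joint anvil below 0.0008 m and contact force between probe and gauge below 0.1 N), for 0.1 s.
At the end, for the whole second after the job is handed in: Gripper holding the probe at rest; nose end within 10 mm of the ring centre; probe within 0.13 rad of square to the plate; nose pushed in 1.5 to 6.8 mm, 1 to 8 N on the plate; probe touching neither stand nor gauge; anvil up (contact force between the fingers and probe above 2 N and distance between nose_tip and mark below 0.01 m and angle between the z axis of probe and the z axis of mark, either way round below 0.13 rad and value of joint nose between 0.0015 and 0.0068 m and contact force between probe and plate between 1 and 8 N and contact force between probe and holder below 0.1 N and contact force between probe and gauge below 0.1 N and value of joint anvil below 0.001 m and linear speed of probe below 0.02 m/s); the arm keeps its last pose, push and grip.
It fails at once if the probe is pushed hard (over 15 N) on the plate or gauge (contact force between probe and plate above 15 N or contact force between probe and gauge above 15 N).
It fails at once if something else on the bench is shifted by more than 20 mm (distance of any of balls, finial, offcut, collar, hammer, brush from where it was at the start of the episode above 0.02 m).
It also fails if it takes over 53 s, if anything falls off the work surface, if the arm or the gripper's body presses on something with over 40 N, if the wrist force passes 120 N, or if a joint passes its speed limit or range.

### The arm

A 6-joint arm with a two-finger parallel gripper is mounted at the origin on the work surface. World frame = base frame: x ahead of the robot, y to its left, z up, the work surface at z = 0. Lengths are in m, angles in rad, forces in N, time in s.
With the tool pointing down it reaches from about 0.35 to 1 m from the base axis. Payload 7.1 kg.
Tool frame: the origin (TCP) lies at the very end of the fingers, on their centre line; the grasp point (between the pads) lies 19 mm behind it; z points along the fingers, y is the direction in which the jaws open and shut (so a half turn about z gives the same grasp; the last joint's range is limited). The gripper opens to 85 mm and grips with 20 to 120 N. Pads are 22 mm wide; open, the fingers measure 114 mm over their backs; the gripper's body (76 mm by 85 mm) begins 54 mm behind the grasp point. The pads swing forward as they close: fully open they stand 13 mm farther back than shut.
Start: joints at [1.086, 0.423, 1.63, -0, 1.089, -0.019], TCP at [0.281, 0.558, 0.231] pointing down, gripper open.
Joint ranges: [-3, 3], [-0.9, 2.11], [0.09, 2.58], [-1.31, 4.45], [0.11, 2.69], [-2.54, 2.54]. Speed limits (rad/s): [2.39, 2.39, 3.01, 3.14, 3.14, 3.14].

### API

Orientations are given as a rotation vector (axis times angle).
In Python, from station import arm gives the robot as it stands.
- The arm moves only by the tool play_rows, never from a script. Its argument "deltas" is a list of rows, each an object of numbers: "gripper": the opening, from 0 (shut) to 1 (fully open); "tx", "ty", "tz": the shift along the tool's x, y, z in m; "twist": the turn about the tool's z in rad. A call has 1 to 5 rows; each row is the pose to reach, as a shift and turn from the pose commanded when the call began, along the tool's axes at that moment; what a row does not reach only later rows make up. A row lasts 1/10 s, in which the tool goes at most 50 mm and 8.59 degrees, less where a joint would pass 70% of its speed; a pose out of reach is approached as far as the arm can. A call with a gripper value outside its range is refused whole. The fingers move at their own pace and stop on an object; "squeeze" is the grip in N (left out, the last holds). Time passes only in rows, so rows that repeat a pose let the fingers close. It gives the time, the measured TCP pose, the force and the opening at its end, in the units of the state.
- arm.get_obs(): the state, without advancing time (a new reading comes with each control period).
- arm.read_camera(name): name is "scene" or "top" or "wrist"; returns the picture (420x560x3 uint8, red, green, blue); there is no depth.
- arm.camera_model(name): a dict with "camera_matrix" (3x3 intrinsics, pixels), "R" (3x3) and "t" (3): a world point X has camera coordinates R X + t. Camera axes: x right, y down, z forward; pixel columns grow to the right and rows downward; lengths in m; the calibration is good to about 2 mm. A picture is of the moment at which its call begins: read the wrist's pose just before it. camera_model takes no time and is no camera call; for the wrist camera it gives the pose at the moment of the call.
- arm.finish_job(): hands the job in, once; it reports no verdict.
Trained networks look in the newest picture that a camera, given by its name, has taken for a name from the list of things; names that differ only in an ending like _2 or _b are one class to them, and where a whole thing is asked for, a point or a joint stands for the part that bears it (a point fixed in the world has none). Each returns a list of dicts, best first, with "confidence" (0 to 1); they miss things now and then, are a little off and sometimes report something else, mostly with a low value. They report only what shows in the picture. A call takes as long as a camera call. They do not tell look-alikes from the thing itself.
- arm.cut_out(label, camera): "pixels" (420x560 bool, what is visible of it) and "at" ([column, row] in pixels, amid what is visible of it).
- arm.mark_of(label, camera): "at" ([column, row] in pixels: a listed point, or the origin of a listed thing).
The state is a dict: "t": time; "qpos": joint angles; "dq": joint speeds; "joint_efforts": joint torques, N m; "ee_pos": TCP position; "orientation": TCP orientation; "contact_force": force on the tool from outside, world axes, zero at the start; "ft_torque": the same for the moment, N m; "grip_width": opening from 0.0 (shut) to 1.0 (fully open).
Only numpy, scipy, OpenCV 4.12 (cv2) and the standard library are available. Lean on these libraries where they do the work, as an engineer would, in place of code of your own. Each camera call takes 0.05 s, during which the arm holds its last target.

## Working session

There is one attempt and no reset: what is moved stays moved. The work goes in short steps, Python scripts to look and compute and a tool call to move; the robot and the scene stay as the last step left them, time stands still between calls to the robot, and variables do not carry over. Pictures are saved under pics/ and viewed, and the job is handed in when it is done.

Besides the shell and the picture viewer there is one more tool, called after "Emit:" by a JSON object that holds its "fn" and its "kwargs", one argument or row to a line. play_rows: Moves the arm, as the interface text tells. Its arguments: {"type":"object","properties":{"deltas":{"type":"array"},"squeeze":{"type":"number"}},"required":["deltas"]}

```bash
ls; mkdir -p pics
python3 - <<'E'
from station import arm
import cv2, numpy as np
np.set_printoptions(precision=4,suppress=True)
print(arm.get_obs())
for n in ["scene","top","wrist"]:
    im=arm.read_camera(n); cv2.imwrite(f"pics/{n}0.png",im[:,:,::-1])
    m=arm.camera_model(n); print(n,m)
    for l in ["probe","holder","gauge","anvil_top","mark","plate","nose_tip"]:
        r=arm.mark_of(l,n); print(l,[(np.round(d["at"],1).tolist(),round(d["confidence"],2)) for d in r[:4]])
print(arm.get_obs()["t"])
E
```

```text
pics
{'t': 0.0, 'qpos': array([ 1.086 ,  0.4238,  1.6307,  0.    ,  1.0886, -0.019 ]), 'dq': array([-0.0029,  0.0011, -0.    , -0.0011, -0.0004, -0.0023]), 'joint_efforts': array([  0.0002, -55.7383, -28.1741,   0.    ,   0.0074,   0.    ]), 'ee_pos': array([0.2804, 0.558 , 0.2306]), 'orientation': array([-0.725 , -3.0564,  0.0022]), 'contact_force': array([ 0.2346, -0.0991, -0.377 ]), 'ft_torque': array([-0.0154, -0.0329,  0.07  ]), 'grip_width': 1.0021943999971372}
scene {'camera_matrix': array([[418.3778,   0.    , 285.7025],
       [  0.    , 418.3778, 205.1551],
       [  0.    ,   0.    ,   1.    ]]), 'R': array([[ 0.8415,  0.5402, -0.006 ],
       [ 0.289 , -0.4595, -0.8398],
       [-0.4564,  0.705 , -0.5428]]), 't': array([-0.4293, -0.0703,  1.6944])}
probe [([229.7, 268.8], 0.56)]
holder [([228.4, 286.8], 0.68), ([322.1, 157.3], 0.63), ([244.9, 245.5], 0.49)]
gauge [([289.5, 231.2], 0.86)]
anvil_top [([338.9, 167.4], 0.41)]
mark [([283.5, 154.7], 0.91), ([337.6, 168.3], 0.9)]
plate [([332.3, 177.2], 0.75), ([275.2, 164.0], 0.56)]
nose_tip []
top {'camera_matrix': array([[41
[... 257 characters left out ...]
2008])}
probe [([396.7, 210.3], 0.66)]
holder [([385.1, 208.6], 0.77), ([157.3, 196.6], 0.18)]
gauge [([281.3, 206.6], 0.85)]
anvil_top [([272.1, 215.7], 0.39)]
mark [([158.1, 197.9], 0.72), ([332.6, 229.7], 0.49)]
plate [([182.0, 286.7], 0.72), ([174.5, 200.8], 0.56)]
nose_tip [([386.0, 208.4], 0.55), ([394.2, 205.3], 0.22)]
wrist {'camera_matrix': array([[342.9177,   0.    , 276.9922],
       [  0.    , 342.9177, 211.0882],
       [  0.    ,   0.    ,   1.    ]]), 'R': array([[ 0.4499,  0.8931, -0.0009],
       [ 0.8621, -0.434 ,  0.2617],
       [ 0.2333, -0.1185, -0.9652]]), 't': array([-0.6245, -0.0344,  0.3784])}
probe []
holder []
gauge []
anvil_top []
mark []
plate []
nose_tip []
1.2
```

View pics/scene0.png

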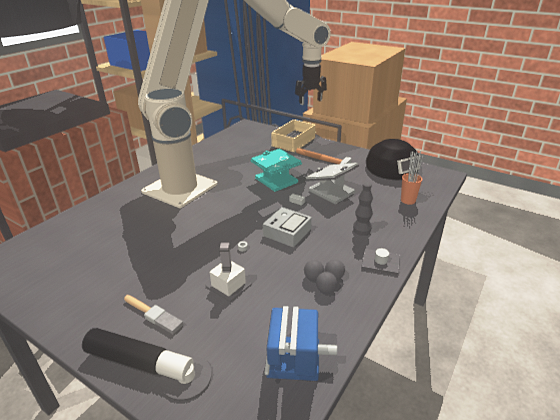

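View pics/top0.png

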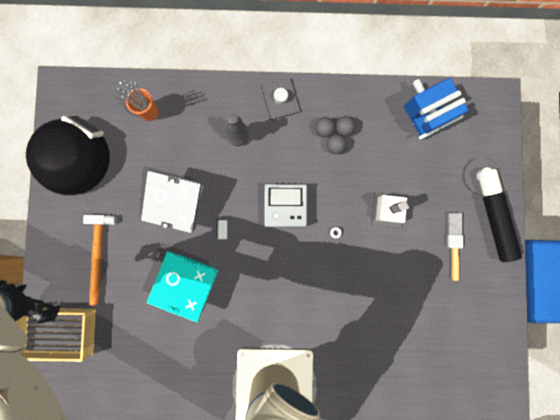

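View pics/wrist0.png

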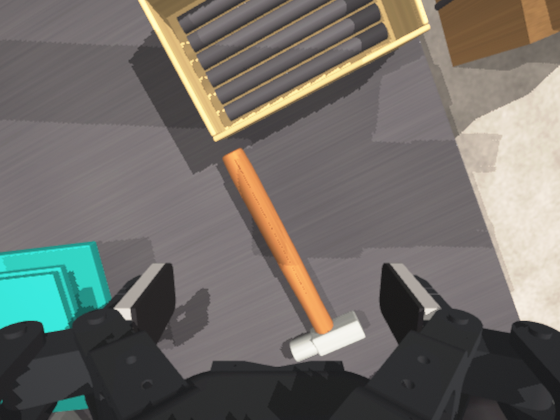

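```bash
cat > h.py <<'E'
import numpy as np, cv2
np.set_printoptions(precision=4,suppress=True)
from station import arm
def ray(m,px):
    K=m["camera_matrix"];R=np.array(m["R"]);t=np.array(m["t"])
    d=R.T@np.linalg.inv(K)@np.array([px[0],px[1],1.]); return -R.T@t,d/np.linalg.norm(d)
def onz(m,px,z):
    o,d=ray(m,px); return o+d*(z-o[2])/d[2]
def proj(m,X):
    c=np.array(m["R"])@np.array(X)+np.array(m["t"]); p=m["camera_matrix"]@c; return p[:2]/p[2]
def tri(l):
    A=np.zeros((3,3));b=np.zeros(3);L=[]
    for m,p in l:
        o,d=ray(m,p);P=np.eye(3)-np.outer(d,d);A+=P;b+=P@o;L.append((o,P))
    X=np.linalg.solve(A,b); return X,[np.linalg.norm(P@(X-o)) for o,P in L]
E
python3 - <<'E'
import cv2
a=cv2.imread("pics/top0.png");s=cv2.imread("pics/scene0.png")
c=lambda i,x,y,w,h,k:cv2.resize(i[y:y+h,x:x+w],None,fx=k,fy=k,interpolation=cv2.INTER_CUBIC)
cv2.imwrite("pics/c1.png",c(a,130,160,200,80,4))
cv2.imwrite("pics/c2.png",c(a,320,160,120,80,6))
cv2.imwrite("pics/c3.png",c(s,190,140,190,150,4))
E
```

```text
(no output)
```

View pics/c1.png

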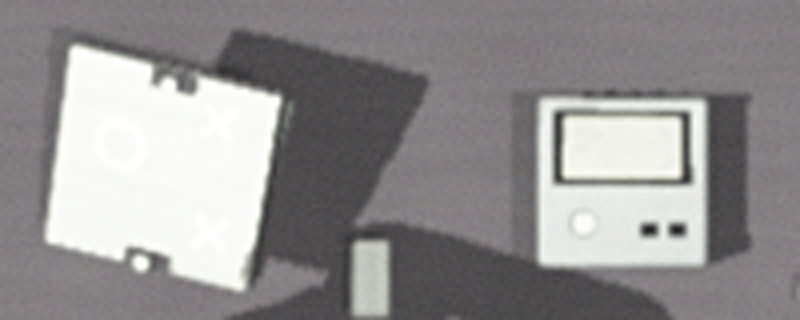

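View pics/c2.png

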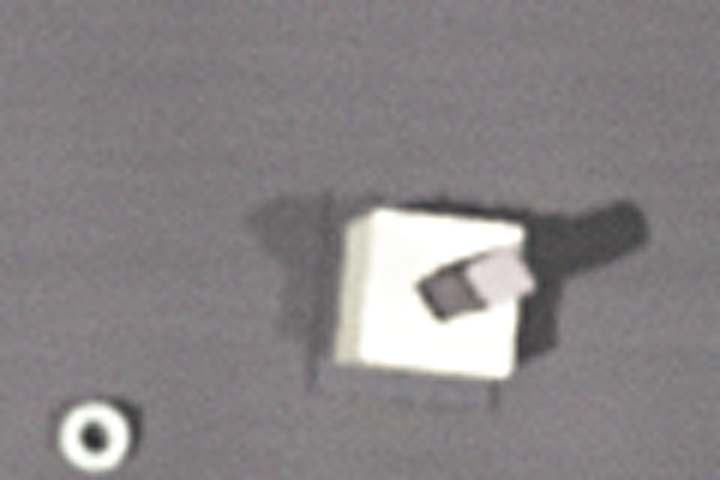

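View pics/c3.png

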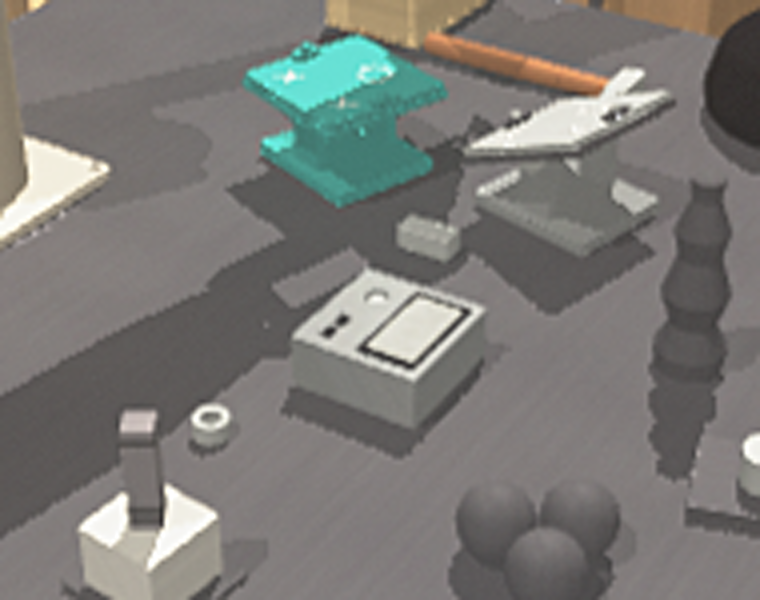

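Run:
```python
from h import *
T=arm.camera_model("top");S=arm.camera_model("scene");W=arm.camera_model("wrist")
o=lambda m,u,v,z:onz(m,(u,v),z)
print("anvil",o(T,275.8,216,.046),o(S,190+376/4,140+296/4,.046))
print("probe top",o(T,403.7,206,.15),"base",o(T,394.8,208.3,.06), "scene top", o(S,190+139/4,140+420/4,.15))
# handle top corners in crop2
for p in [(466,260),(518,248),(537,288),(485,306)]: print(o(T,320+p[0]/6,160+p[1]/6,.15))
# plate fit: joint ls
from scipy.optimize import least_squares
obsT={(12,30):(160,195.8),(-36,-42):(182.5,218.8),(45,-35):(185,190)}
c1=lambda x,y:(130+x/4,160+y/4)
obsT[(75,75)]=c1(68,43);obsT[(75,-75)]=c1(283,95);obsT[(-75,75)]=c1(45,242);obsT[(-75,-75)]=c1(247,290)
def P(v,xy):
    x,y,z,yaw,th=v
    # e_x up slope; normal looks roughly to robot
    h=np.array([np.cos(yaw),np.sin(yaw),0]); ex=h*np.cos(th)+np.array([0,0,np.sin(th)]); ey=np.array([-h[1],h[0],0]); ez=np.cross(ex,ey)
    return np.array([x,y,z])+ex*xy[0]/1000+ey*xy[1]/1000+ez*.018
def res(v): 
    r=[]
    for k,p in obsT.items(): r+=list(proj(T,P(v,k))-p)
    return np.array(r+[(v[2]-.08)*200])
s=least_squares(res,[.55,.2,.08,0,.3]);print(s.x,s.cost);print(np.round(s.fun,1));print(P(s.x,(12,30)))
print("scene ring px",proj(S,P(s.x,(12,30))))
print("wrist cam pos",-np.array(W["R"]).T@W["t"])
```

```text
anvil [0.4966 0.0057 0.046 ] [0.4975 0.0092 0.046 ]
probe top [ 0.5236 -0.3341  0.15  ] base [ 0.525  -0.3369  0.06  ] scene top [ 0.527  -0.3316  0.15  ]
[ 0.5304 -0.318   0.15  ]
[ 0.5362 -0.3412  0.15  ]
[ 0.5186 -0.3496  0.15  ]
[ 0.5101 -0.3264  0.15  ]
[ 0.5322  0.2985  0.0795 -0.2226  0.4266] 1.0623380065679762
[ 0.1  0.1  0.3 -0.9 -0.3  0.5  0.  -0.3 -0.1 -0.  -0.4 -0.   0.4  0.7
 -0.1]
[0.5422 0.327  0.1009]
scene ring px [338.0367 166.8476]
wrist cam pos [0.2223 0.5876 0.3737]
```

Emit:
{"fn": "play_rows", "kwargs": {
  "deltas": [
    {"tx": -0.045,"ty": -0.014,"tz": -0.015,"twist": 0.14,"gripper": 1},
    {"tx": -0.09,"ty": -0.028,"tz": -0.03,"twist": 0.28,"gripper": 1},
    {"tx": -0.135,"ty": -0.042,"tz": -0.045,"twist": 0.42,"gripper": 1},
    {"tx": -0.18,"ty": -0.056,"tz": -0.06,"twist": 0.56,"gripper": 1},
    {"tx": -0.225,"ty": -0.07,"tz": -0.07,"twist": 0.7,"gripper": 1}
  ]
}}

```text
t: 1.7
ee_pos: [0.4517, 0.3937, 0.3027]
orientation: [1.736, 2.618, 0.003]
contact_force: [0.7, 0.6, -0.0]
grip_width: 0.999
```

Emit:
{"fn": "play_rows", "kwargs": {
  "deltas": [
    {"tx": -0.042,"ty": 0.018,"twist": 0.045},
    {"tx": -0.083,"ty": 0.036,"twist": 0.045},
    {"tx": -0.125,"ty": 0.053,"twist": 0.045},
    {"tx": -0.125,"ty": 0.053,"twist": 0.045}
  ]
}}

```text
schema error: expected keys gripper, tx, ty, tz, twist
```

Run:
```python
from h import *
W=arm.camera_model("wrist");im=arm.read_camera("wrist");cv2.imwrite("pics/w1.png",im[:,:,::-1])
print(arm.mark_of("mark","wrist"))
import json;json.dump({k:np.array(v).tolist() for k,v in W.items()},open("w1.json","w"))
o=arm.get_obs();print(o["ee_pos"],o["orientation"],o["qpos"])
print(proj(W,[.5422,.327,.1009]))
```

```text
[{'at': [118.1, 229.2], 'confidence': 0.92}, {'at': [331.4, 270.0], 'confidence': 0.58}]
[0.4544 0.3918 0.3033] [1.739  2.6134 0.0047] [ 0.6924  0.3118  1.6208 -0.0016  1.2055  0.2964]
[329.2317 271.6846]
```

View pics/w1.png

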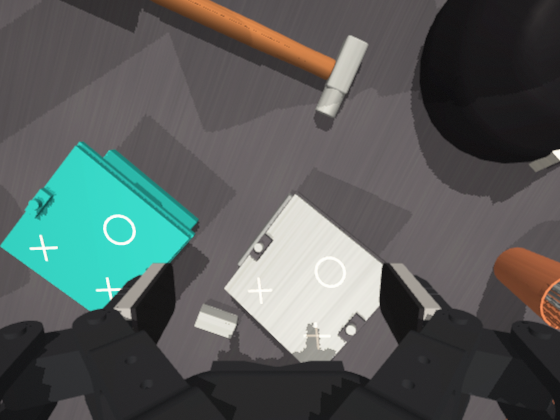

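Emit:
{"fn": "play_rows", "kwargs": {
  "deltas": [
    {"tx": -0.045,"ty": -0.012,"tz": 0.005,"twist": 0.045,"gripper": 1},
    {"tx": -0.09,"ty": -0.024,"tz": 0.01,"twist": 0.045,"gripper": 1},
    {"tx": -0.135,"ty": -0.037,"tz": 0.015,"twist": 0.045,"gripper": 1},
    {"tx": -0.18,"ty": -0.049,"tz": 0.02,"twist": 0.045,"gripper": 1},
    {"tx": -0.225,"ty": -0.061,"tz": 0.025,"twist": 0.045,"gripper": 1}
  ]
}}

```text
t: 2.3
ee_pos: [0.4824, 0.1629, 0.2761]
orientation: [-1.785, -2.585, -0.0]
contact_force: [0.4, -0.6, 0.6]
grip_width: 1.001
```

Run:
```python
from h import *
o=arm.get_obs();print(o["ee_pos"],o["orientation"],o["qpos"])
from scipy.spatial.transform import Rotation as Ro
print(Ro.from_rotvec(o["orientation"]).as_matrix().T@(np.array([.51,-.02,.25])-o["ee_pos"]))
```

```text
[0.4824 0.1629 0.2761] [-1.7851 -2.5851 -0.0003] [ 0.3022  0.1982  1.8394  0.0002  1.1039 -0.06  ]
[-0.1808 -0.039   0.026 ]
```

Emit:
{"fn": "play_rows", "kwargs": {
  "deltas": [
    {"tx": -0.045,"ty": -0.01,"tz": 0.006,"twist": 0,"gripper": 1},
    {"tx": -0.09,"ty": -0.02,"tz": 0.013,"twist": 0,"gripper": 1},
    {"tx": -0.135,"ty": -0.03,"tz": 0.02,"twist": 0,"gripper": 1},
    {"tx": -0.18,"ty": -0.04,"tz": 0.025,"twist": 0,"gripper": 1},
    {"tx": -0.18,"ty": -0.04,"tz": 0.025,"twist": 0,"gripper": 1}
  ]
}}

```text
t: 2.8
ee_pos: [0.5089, -0.0224, 0.2506]
orientation: [-1.792, -2.58, 0.002]
contact_force: [0.1, 0.8, -0.3]
grip_width: 0.994
```

Run:
```python
from h import *
from scipy.spatial.transform import Rotation as Ro
W=arm.camera_model("wrist");im=arm.read_camera("wrist");cv2.imwrite("pics/w2.png",im[:,:,::-1])
print(arm.mark_of("anvil_top","wrist"))
o=arm.get_obs();print(o["ee_pos"],o["orientation"],o["qpos"])
print(proj(W,[.497,.007,.046]))
import json;json.dump({k:np.array(v).tolist() for k,v in W.items()},open("w2.json","w"))
print(Ro.from_rotvec(o["orientation"]).as_matrix().T@(np.array([.525,-.335,.25])-o["ee_pos"]))
```

```text
[{'at': [274.3, 152.1], 'confidence': 0.8}]
[ 0.5086 -0.019   0.251 ] [-1.7893 -2.5812  0.0001] [-0.0609  0.2282  1.8646  0.0005  1.0496 -0.4197]
[276.0907 152.7053]
[-0.3017 -0.0955  0.0008]
```

View pics/w2.png

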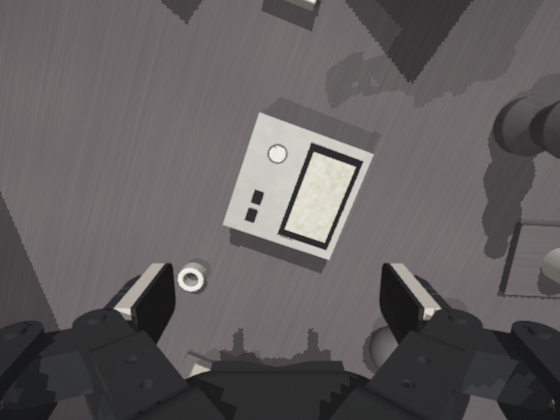

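Emit:
{"fn": "play_rows", "kwargs": {
  "deltas": [
    {"tx": -0.045,"ty": -0.012,"tz": 0,"twist": 0,"gripper": 1},
    {"tx": -0.09,"ty": -0.024,"tz": 0,"twist": 0,"gripper": 1},
    {"tx": -0.135,"ty": -0.036,"tz": 0,"twist": 0,"gripper": 1},
    {"tx": -0.18,"ty": -0.048,"tz": 0,"twist": 0,"gripper": 1},
    {"tx": -0.225,"ty": -0.06,"tz": 0,"twist": 0,"gripper": 1}
  ]
}}

```text
t: 3.4
ee_pos: [0.5327, -0.25, 0.2515]
orientation: [1.784, 2.586, 0.001]
contact_force: [1.1, 0.7, 0.7]
grip_width: 1.003
```

Emit:
{"fn": "play_rows", "kwargs": {
  "deltas": [
    {"tx": -0.045,"ty": -0.012,"tz": 0,"twist": 0,"gripper": 1},
    {"tx": -0.09,"ty": -0.024,"tz": 0,"twist": 0,"gripper": 1},
    {"tx": -0.13,"ty": -0.035,"tz": 0,"twist": 0,"gripper": 1},
    {"tx": -0.13,"ty": -0.035,"tz": 0,"twist": 0,"gripper": 1}
  ]
}}

```text
t: 3.8
ee_pos: [0.5462, -0.3871, 0.2512]
orientation: [1.788, 2.581, -0.001]
contact_force: [0.1, 1.3, -0.5]
grip_width: 0.999
```

Run:
```python
from h import *
from scipy.spatial.transform import Rotation as Ro
W=arm.camera_model("wrist");im=arm.read_camera("wrist");cv2.imwrite("pics/w3.png",im[:,:,::-1])
for l in ["probe","holder","nose_tip"]:print(l,arm.mark_of(l,"wrist"))
o=arm.get_obs();print(o["t"],o["ee_pos"],o["orientation"],o["qpos"])
print(proj(W,[.525,-.335,.06]),proj(W,[.525,-.335,.15]))
import json;json.dump({k:np.array(v).tolist() for k,v in W.items()},open("w3.json","w"))
```

```text
probe [{'at': [275.9, 123.5], 'confidence': 0.91}]
holder [{'at': [273.4, 125.2], 'confidence': 0.85}]
nose_tip []
4.0 [ 0.5455 -0.382   0.2511] [-1.7845 -2.5844 -0.0008] [-0.6291  0.464   1.5156  0.0005  1.1631 -0.9914]
[274.935  127.6433] [274.199  131.4611]
```

View pics/w3.png

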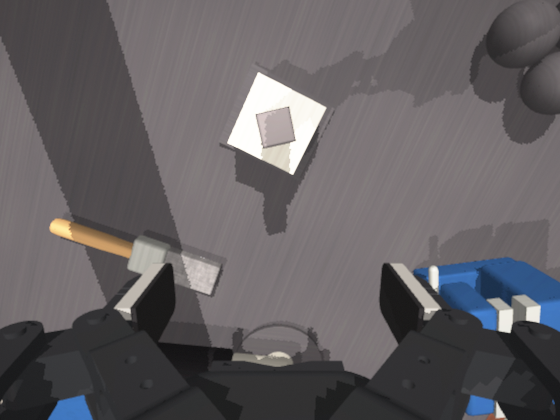

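Run:
```python
import cv2
a=cv2.imread("pics/w3.png")
cv2.imwrite("pics/c4.png",cv2.resize(a[65:185,215:335],None,fx=5,fy=5,interpolation=cv2.INTER_CUBIC))
```

```text
(no output)
```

View pics/c4.png

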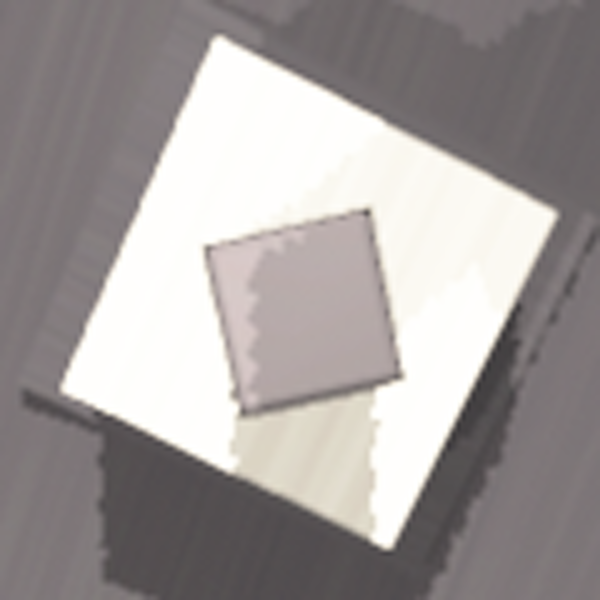

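Run:
```python
from h import *
import json
from scipy.spatial.transform import Rotation as Ro
W={k:np.array(v) for k,v in json.load(open("w3.json")).items()}
f=lambda p,z:onz(W,(215+p[0]/5-.4,65+p[1]/5-.4),z)
c=np.array([f(p,.15) for p in [(206,246),(368,210),(402,376),(243,408)]]);print(c,c.mean(0))
for i in range(4):
    d=c[(i+1)%4]-c[i];print(np.linalg.norm(d),np.arctan2(d[1],d[0]))
h=np.array([f(p,.06) for p in [(216,35),(556,213),(390,549),(60,390)]]);print(h,h.mean(0))
for i in range(4):
    d=h[(i+1)%4]-h[i];print(np.linalg.norm(d))
o=arm.get_obs();R=Ro.from_rotvec(o["orientation"]).as_matrix();print(R)
print("yang",np.arctan2(R[1,1],R[0,1]))
tgt=np.r_[c.mean(0)[:2],.25];print(R.T@(tgt-o["ee_pos"]))
W2={k:np.array(v) for k,v in json.load(open("w2.json")).items()};print("anvil w2",onz(W2,(277.5,153.5),.046))
```

```text
[[ 0.5091 -0.3284  0.15  ]
 [ 0.5282 -0.3162  0.15  ]
 [ 0.5405 -0.3352  0.15  ]
 [ 0.5213 -0.3471  0.15  ]] [ 0.5248 -0.3317  0.15  ]
0.02257728701683573 0.5681427856458002
0.022660986074348865 -0.99348215834671
0.022616321932270703 -2.5879315502389164
0.022333178020850043 2.1466034010019444
[[ 0.4932 -0.2942  0.06  ]
 [ 0.5629 -0.3011  0.06  ]
 [ 0.5567 -0.3706  0.06  ]
 [ 0.4866 -0.3642  0.06  ]] [ 0.5249 -0.3325  0.06  ]
0.07002569394733915
0.06984229192758866
0.07044163288951162
0.07037456362145032
[[-0.3543  0.9351 -0.0006]
 [ 0.9351  0.3543  0.001 ]
 [ 0.0011 -0.0002 -1.    ]]
yang 0.36217856983869073
[ 0.0544 -0.0015  0.0012]
anvil w2 [0.4986 0.0068 0.046 ]
```

Emit:
{"fn": "play_rows", "kwargs": {
  "deltas": [
    {"tx": 0.027,"ty": -0.001,"tz": 0,"twist": -0.104,"gripper": 1},
    {"tx": 0.054,"ty": -0.0015,"tz": 0,"twist": -0.207,"gripper": 1},
    {"tx": 0.054,"ty": -0.0015,"tz": 0.04,"twist": -0.207,"gripper": 1},
    {"tx": 0.054,"ty": -0.0015,"tz": 0.08,"twist": -0.207,"gripper": 1},
    {"tx": 0.054,"ty": -0.0015,"tz": 0.1,"twist": -0.207,"gripper": 1}
  ]
}}

```text
t: 4.5
ee_pos: [0.5234, -0.3309, 0.1488]
orientation: [-1.506, -2.753, -0.001]
contact_force: [-0.0, -0.4, 0.1]
grip_width: 1.0
```

Run:
```python
from h import *
from scipy.spatial.transform import Rotation as Ro
im=arm.read_camera("wrist");cv2.imwrite("pics/w4.png",im[:,:,::-1])
o=arm.get_obs();R=Ro.from_rotvec(o["orientation"]).as_matrix();print(o["t"],o["ee_pos"],np.arctan2(R[1,1],R[0,1]))
print(R.T@(np.array([.5249,-.332,.096])-o["ee_pos"]))
```

```text
4.55 [ 0.5224 -0.3303  0.1464] 0.5697295654707004
[-0.0032  0.0014  0.0504]
```

View pics/w4.png

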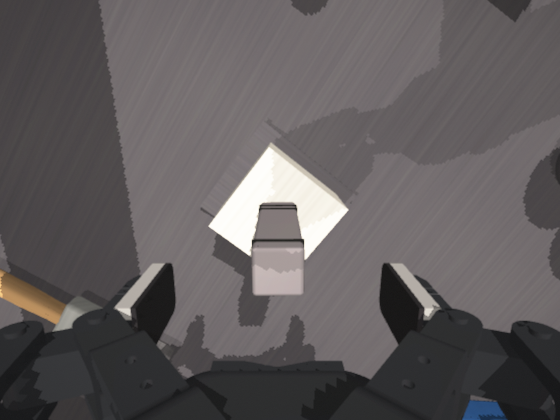

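Emit:
{"fn": "play_rows", "kwargs": {
  "deltas": [
    {"tx": -0.002,"ty": 0.001,"tz": 0.025,"twist": 0,"gripper": 1},
    {"tx": -0.002,"ty": 0.001,"tz": 0.05,"twist": 0,"gripper": 1},
    {"tx": -0.002,"ty": 0.001,"tz": 0.05,"twist": 0,"gripper": 0.45},
    {"tx": -0.002,"ty": 0.001,"tz": 0.05,"twist": 0,"gripper": 0.2},
    {"tx": -0.002,"ty": 0.001,"tz": 0.05,"twist": 0,"gripper": 0.2}
  ],
  "squeeze": 40
}}

```text
t: 5.05
ee_pos: [0.5276, -0.3355, 0.1032]
orientation: [1.509, 2.752, -0.0]
contact_force: [0.6, 0.1, -0.2]
grip_width: 0.52
```

Emit:
{"fn": "play_rows", "kwargs": {
  "deltas": [
    {"tx": 0,"ty": 0,"tz": 0,"twist": 0,"gripper": 0.1},
    {"tx": 0,"ty": 0,"tz": 0,"twist": 0,"gripper": 0.1},
    {"tx": 0,"ty": 0,"tz": 0,"twist": 0,"gripper": 0.1},
    {"tx": 0,"ty": 0,"tz": 0,"twist": 0,"gripper": 0.1}
  ],
  "squeeze": 40
}}

```text
t: 5.45
ee_pos: [0.5272, -0.3359, 0.103]
orientation: [1.511, 2.752, 0.0]
contact_force: [-0.2, 0.2, 7.2]
grip_width: 0.274
```

Emit:
{"fn": "play_rows", "kwargs": {
  "deltas": [
    {"tx": 0,"ty": 0,"tz": -0.01,"twist": 0,"gripper": 0.1},
    {"tx": 0,"ty": 0,"tz": -0.025,"twist": 0,"gripper": 0.1},
    {"tx": 0,"ty": 0,"tz": -0.045,"twist": 0,"gripper": 0.1},
    {"tx": 0,"ty": 0,"tz": -0.07,"twist": 0,"gripper": 0.1},
    {"tx": 0,"ty": 0,"tz": -0.09,"twist": 0,"gripper": 0.1}
  ],
  "squeeze": 40
}}

```text
t: 5.95
ee_pos: [0.5267, -0.3356, 0.1938]
orientation: [1.511, 2.753, -0.0]
contact_force: [-0.4, -0.0, -1.0]
grip_width: 0.272
```

Run:
```python
from h import *
from scipy.spatial.transform import Rotation as Ro
for n in ["wrist","scene","top"]:
    im=arm.read_camera(n);cv2.imwrite(f"pics/{n}5.png",im[:,:,::-1])
    print(n,arm.mark_of("nose_tip",n)[:2],arm.mark_of("probe",n)[:2])
for i in range(4):
    o=arm.get_obs();print(o["t"],o["ee_pos"],o["contact_force"],o["qpos"])
s=cv2.imread("pics/scene5.png");cv2.imwrite("pics/c5.png",cv2.resize(s[190:310,170:290],None,fx=5,fy=5,interpolation=cv2.INTER_CUBIC))
```

```text
wrist [] [{'at': [278.1, 227.7], 'confidence': 0.86}]
scene [] [{'at': [227.0, 247.0], 'confidence': 0.83}]
top [] [{'at': [401.7, 205.5], 'confidence': 0.67}, {'at': [274.5, 217.9], 'confidence': 0.63}]
6.4 [ 0.5259 -0.335   0.1901] [-0.7027 -1.1375 -3.3061] [-0.5863  0.4693  1.6623  0.      1.0122 -1.1533]
6.4 [ 0.5259 -0.335   0.1901] [-0.7027 -1.1375 -3.3061] [-0.5863  0.4693  1.6623  0.      1.0122 -1.1533]
6.4 [ 0.5259 -0.335   0.1901] [-0.7027 -1.1375 -3.3061] [-0.5863  0.4693  1.6623  0.      1.0122 -1.1533]
6.4 [ 0.5259 -0.335   0.1901] [-0.7027 -1.1375 -3.3061] [-0.5863  0.4693  1.6623  0.      1.0122 -1.1533]
```

View pics/wrist5.png

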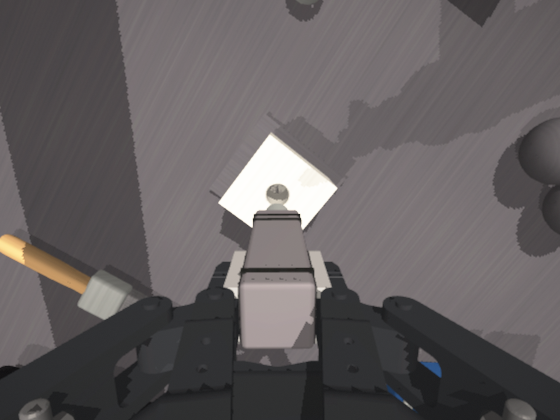

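View pics/c5.png

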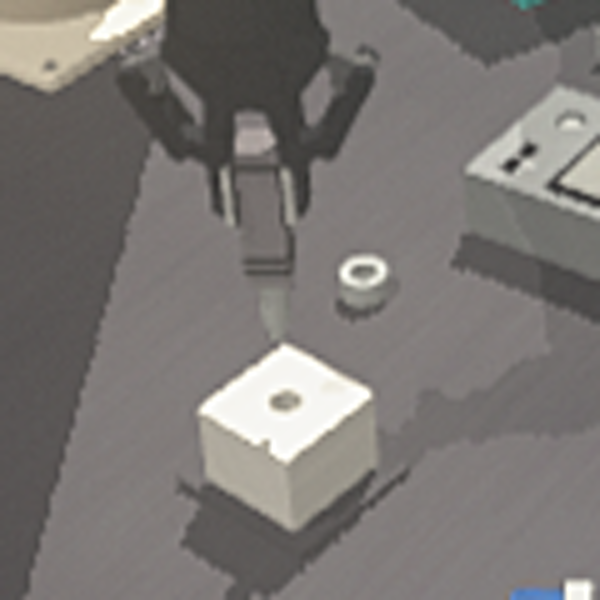

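Emit:
{"fn": "play_rows", "kwargs": {
  "deltas": [
    {"tx": 0.0375,"ty": 0.0203,"tz": 0,"twist": -0.1,"gripper": 0.1},
    {"tx": 0.075,"ty": 0.0406,"tz": 0,"twist": -0.2,"gripper": 0.1},
    {"tx": 0.1125,"ty": 0.061,"tz": 0,"twist": -0.3,"gripper": 0.1},
    {"tx": 0.15,"ty": 0.0813,"tz": 0,"twist": -0.4,"gripper": 0.1},
    {"tx": 0.1875,"ty": 0.1016,"tz": 0,"twist": -0.5,"gripper": 0.1}
  ],
  "squeeze": 40
}}

```text
t: 6.9
ee_pos: [0.5108, -0.1211, 0.1908]
orientation: [-0.777, -3.043, -0.0]
contact_force: [1.6, -0.1, -1.3]
grip_width: 0.274
```

```bash
cat >> h.py <<'E'
from scipy.spatial.transform import Rotation as Ro
def to(tgt,yang=None):
    o=arm.get_obs();R=Ro.from_rotvec(o["orientation"]).as_matrix();ya=np.arctan2(R[1,1],R[0,1])
    print("t",o["t"],"ee",o["ee_pos"],"yang",ya,"F",o["contact_force"],"tilt",np.hypot(R[0,2],R[1,2]))
    print("delta tool",R.T@(np.array(tgt)-o["ee_pos"]), "twist",None if yang is None else ya-yang)
E
python3 -c "
from h import *
to([.502,.006,.165],1.348)"
```

```text
t 6.9 ee [ 0.5108 -0.1211  0.1908] yang 1.0707270612803559 F [ 1.6042 -0.1058 -1.3369] tilt 0.0009756016981313863
delta tool [0.0687 0.1073 0.0258] twist -0.2772729387196442
```

Emit:
{"fn": "play_rows", "kwargs": {
  "deltas": [
    {"tx": 0.023,"ty": 0.036,"tz": 0.009,"twist": -0.1,"gripper": 0.1},
    {"tx": 0.046,"ty": 0.072,"tz": 0.018,"twist": -0.2,"gripper": 0.1},
    {"tx": 0.069,"ty": 0.107,"tz": 0.026,"twist": -0.277,"gripper": 0.1},
    {"tx": 0.069,"ty": 0.107,"tz": 0.026,"twist": -0.277,"gripper": 0.1},
    {"tx": 0.069,"ty": 0.107,"tz": 0.026,"twist": -0.277,"gripper": 0.1}
  ],
  "squeeze": 40
}}

```text
t: 7.4
ee_pos: [0.5023, 0.0052, 0.1647]
orientation: [-0.352, -3.121, 0.001]
contact_force: [0.8, -0.3, -1.4]
grip_width: 0.276
```

Run:
```python
from h import *
to([.502,.006,.16],1.348)
W=arm.camera_model("wrist")
for n in ["wrist","scene","top"]:
    im=arm.read_camera(n);cv2.imwrite(f"pics/{n}6.png",im[:,:,::-1])
    print(n,arm.mark_of("nose_tip",n)[:2],arm.mark_of("anvil_top",n)[:2])
print(proj(W,[.498,.007,.046]))
to([.502,.006,.16],1.348)
a=cv2.imread("pics/wrist6.png");b=cv2.imread("pics/scene6.png");c=cv2.imread("pics/top6.png")
f=lambda s:cv2.resize(s,(390,390),interpolation=cv2.INTER_CUBIC)
cv2.imwrite("pics/c6.png",np.hstack([f(a[130:250,217:337]),f(b[170:260,240:330])]))
```

```text
t 7.4 ee [0.5023 0.0052 0.1647] yang 1.3461547058382428 F [ 0.7779 -0.3113 -1.3702] tilt 0.001256681312256636
delta tool [0.0005 0.0007 0.0047] twist -0.0018452941617572716
wrist [] [{'at': [278.7, 197.1], 'confidence': 0.84}]
scene [] []
top [] [{'at': [236.7, 134.6], 'confidence': 0.24}]
[278.7885 198.9427]
t 7.85 ee [0.5028 0.0037 0.1654] yang 1.342756572422487 F [ 0.6241 -0.005  -1.1948] tilt 0.00018014164530391757
delta tool [0.0013 0.0021 0.0054] twist -0.00524342757751306
```

View pics/c6.png

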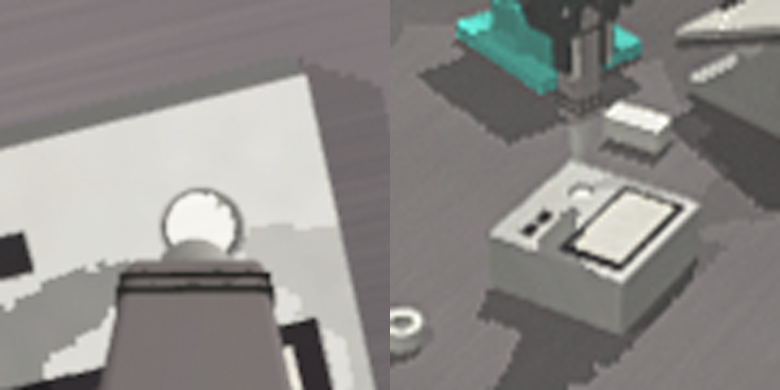

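View pics/wrist6.png

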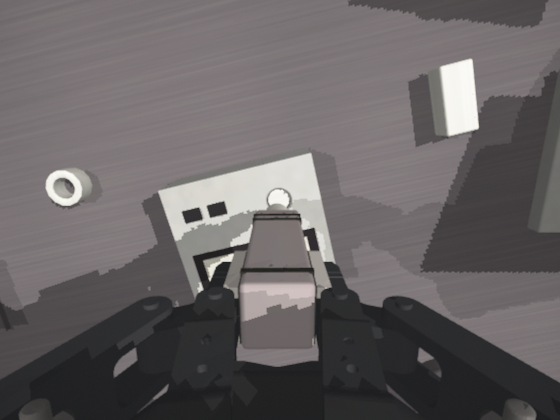

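Run:
```python
from h import *
W=arm.camera_model("wrist");o=arm.get_obs();R=Ro.from_rotvec(o["orientation"]).as_matrix()
P=lambda x,y,z:proj(W,o["ee_pos"]+R@np.array([x,y,z]))
for dx in (0,.002,.004,.006):
    print(dx,"base edge +x",P(dx+.012,0,.043),"top far edge",P(dx+.012,0,-.047),P(dx-.012,0,-.047),"neck low",P(dx+.008,0,.073),"nose",P(dx+.005,0,.085))
a=cv2.imread("pics/wrist6.png");cv2.imwrite("pics/c7.png",cv2.resize(a[190:360,200:360],None,fx=4.5,fy=3.5,interpolation=cv2.INTER_CUBIC))
```

```text
0 base edge +x [277.8836 216.4762] top far edge [278.3422 297.0442] [278.3259 363.0086] neck low [277.8116 209.6209] nose [277.7884 209.3451]
0.002 base edge +x [277.8831 213.0488] top far edge [278.3436 291.1928] [278.3272 357.7946] neck low [277.8111 206.6399] nose [277.7878 206.5206]
0.004 base edge +x [277.8826 209.6026] top far edge [278.3451 285.283 ] [278.3285 352.5316] neck low [277.8105 203.6448] nose [277.7873 203.6834]
0.006 base edge +x [277.8822 206.1377] top far edge [278.3466 279.314 ] [278.3298 347.2188] neck low [277.8099 200.6356] nose [277.7867 200.8335]
```

View pics/c7.png

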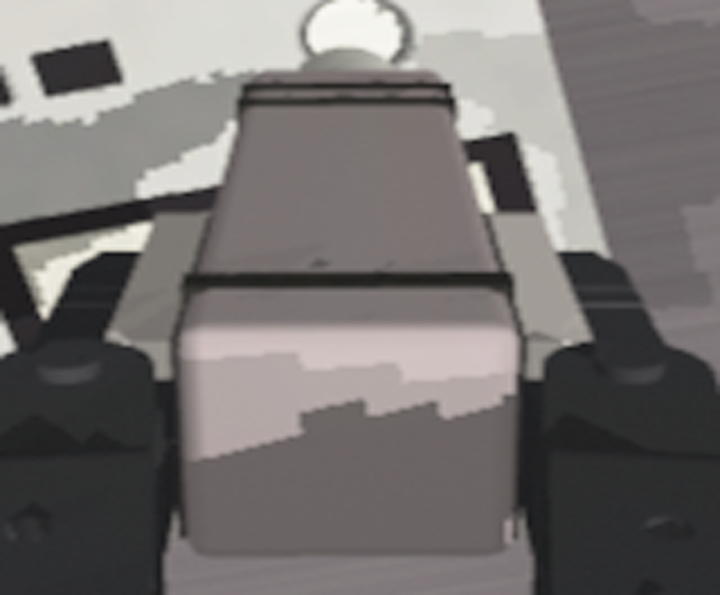

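Emit:
{"fn": "play_rows", "kwargs": {
  "deltas": [
    {"tx": 0.0007,"ty": 0.0015,"tz": 0.01,"twist": 0,"gripper": 0.1},
    {"tx": 0.0007,"ty": 0.0015,"tz": 0.02,"twist": 0,"gripper": 0.1},
    {"tx": 0.0007,"ty": 0.0015,"tz": 0.028,"twist": 0,"gripper": 0.1},
    {"tx": 0.0007,"ty": 0.0015,"tz": 0.034,"twist": 0,"gripper": 0.1},
    {"tx": 0.0007,"ty": 0.0015,"tz": 0.034,"twist": 0,"gripper": 0.1}
  ],
  "squeeze": 40
}}

```text
t: 8.35
ee_pos: [0.5019, 0.006, 0.1303]
orientation: [-0.355, -3.12, 0.0]
contact_force: [-0.5, 0.1, 0.6]
grip_width: 0.279
```

Run:
```python
from h import *
to([.502,.006,.123],1.348)
im=arm.read_camera("wrist");cv2.imwrite("pics/w8.png",im[:,:,::-1])
to([.502,.006,.123],1.348)
cv2.imwrite("pics/c8.png",cv2.resize(im[130:250,217:337,::-1],None,fx=5,fy=5,interpolation=cv2.INTER_CUBIC))
```

```text
t 8.35 ee [0.5019 0.006  0.1303] yang 1.3441442940377442 F [-0.5377  0.1043  0.5526] tilt 0.0016983779068928115
delta tool [-0.0002  0.0001  0.0073] twist -0.0038557059622559287
t 8.4 ee [0.502  0.006  0.1308] yang 1.3440339996515738 F [-1.379  -0.3792  0.3244] tilt 0.001420496773574072
delta tool [-0.      0.      0.0078] twist -0.003966000348426313
```

View pics/c8.png

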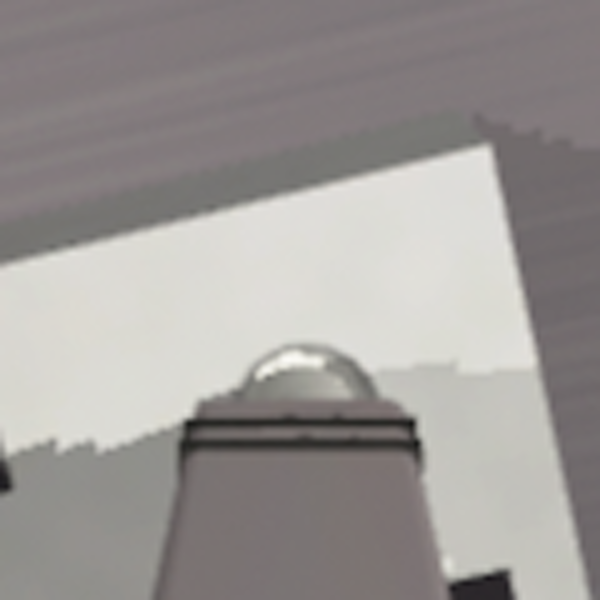

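Emit:
{"fn": "play_rows", "kwargs": {
  "deltas": [
    {"tx": 0,"ty": 0,"tz": 0.003,"twist": 0,"gripper": 0.1},
    {"tx": 0,"ty": 0,"tz": 0.006,"twist": 0,"gripper": 0.1},
    {"tx": 0,"ty": 0,"tz": 0.007,"twist": 0,"gripper": 0.1},
    {"tx": 0,"ty": 0,"tz": 0.007,"twist": 0,"gripper": 0.1}
  ],
  "squeeze": 40
}}

```text
t: 8.8
ee_pos: [0.5025, 0.006, 0.1244]
orientation: [0.355, 3.121, 0.0]
contact_force: [-1.2, 0.5, 3.2]
grip_width: 0.281
```

Emit:
{"fn": "play_rows", "kwargs": {
  "deltas": [
    {"tx": 0,"ty": 0,"tz": 0.0015,"twist": 0,"gripper": 0.1},
    {"tx": 0,"ty": 0,"tz": 0.003,"twist": 0,"gripper": 0.1},
    {"tx": 0,"ty": 0,"tz": 0.003,"twist": 0,"gripper": 0.1},
    {"tx": 0,"ty": 0,"tz": 0.003,"twist": 0,"gripper": 0.1},
    {"tx": 0,"ty": 0,"tz": 0.003,"twist": 0,"gripper": 0.1}
  ],
  "squeeze": 40
}}

```text
t: 9.3
ee_pos: [0.5025, 0.006, 0.1215]
orientation: [0.355, 3.121, 0.0]
contact_force: [-0.3, 0.7, 3.9]
grip_width: 0.276
```

Run:
```python
from h import *
im=arm.read_camera("wrist");cv2.imwrite("pics/w9.png",im[:,:,::-1])
to([.502,.006,.123],1.348)
cv2.imwrite("pics/c9.png",cv2.resize(im[130:250,217:337,::-1],None,fx=5,fy=5,interpolation=cv2.INTER_CUBIC))
```

```text
t 9.35 ee [0.5025 0.0059 0.1214] yang 1.3440326358427188 F [-0.4729  1.3015  4.1996] tilt 0.000299383168413561
delta tool [ 0.0005 -0.0001 -0.0016] twist -0.003967364157281272
```

View pics/c9.png

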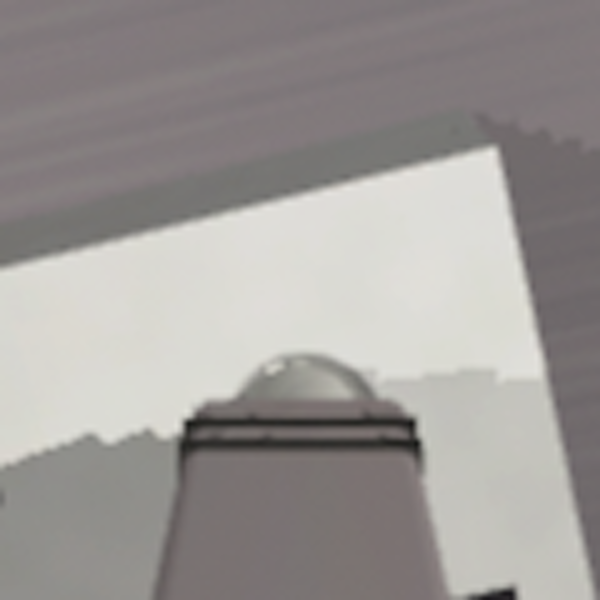

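Emit:
{"fn": "play_rows", "kwargs": {
  "deltas": [
    {"tx": 0,"ty": 0,"tz": 0.001,"twist": 0,"gripper": 0.1},
    {"tx": 0,"ty": 0,"tz": 0.001,"twist": 0,"gripper": 0.1},
    {"tx": 0,"ty": 0,"tz": 0.001,"twist": 0,"gripper": 0.1},
    {"tx": 0,"ty": 0,"tz": 0.001,"twist": 0,"gripper": 0.1},
    {"tx": 0,"ty": 0,"tz": 0.001,"twist": 0,"gripper": 0.1}
  ],
  "squeeze": 40
}}

```text
t: 9.85
ee_pos: [0.5025, 0.0059, 0.1204]
orientation: [0.356, 3.121, 0.0]
contact_force: [-0.5, -0.3, 5.0]
grip_width: 0.274
```

Emit:
{"fn": "play_rows", "kwargs": {
  "deltas": [
    {"tx": 0,"ty": 0,"tz": -0.006,"twist": 0,"gripper": 0.1},
    {"tx": 0,"ty": 0,"tz": -0.014,"twist": 0,"gripper": 0.1},
    {"tx": 0,"ty": 0,"tz": -0.03,"twist": 0,"gripper": 0.1},
    {"tx": 0,"ty": 0,"tz": -0.05,"twist": 0,"gripper": 0.1},
    {"tx": 0,"ty": 0,"tz": -0.07,"twist": 0,"gripper": 0.1}
  ],
  "squeeze": 40
}}

```text
t: 10.35
ee_pos: [0.5018, 0.0059, 0.1909]
orientation: [-0.355, -3.12, 0.0]
contact_force: [0.5, 0.6, -1.4]
grip_width: 0.274
```

Run:
```python
from h import *
im=arm.read_camera("wrist");cv2.imwrite("pics/w10.png",im[:,:,::-1])
to([.5264,-.3335,.19],1.348)
```

```text
t 10.4 ee [0.5038 0.0059 0.194 ] yang 1.3440425676272147 F [ 1.7136 -0.3197  0.4557] tilt 0.00393968186282204
delta tool [-0.0983 -0.3256  0.0042] twist -0.003957432372785341
```

View pics/w10.png

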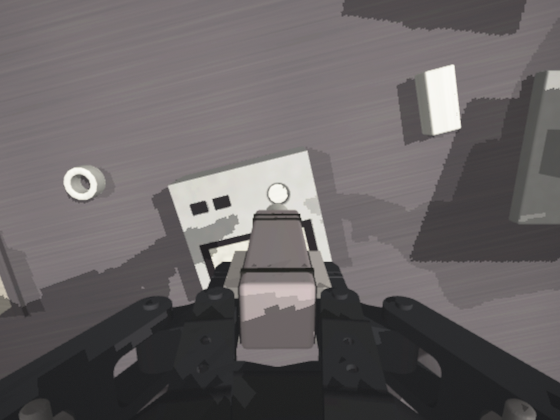

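Emit:
{"fn": "play_rows", "kwargs": {
  "deltas": [
    {"tx": -0.014,"ty": -0.0464,"tz": 0,"twist": 0,"gripper": 0.1},
    {"tx": -0.028,"ty": -0.0928,"tz": 0,"twist": 0,"gripper": 0.1},
    {"tx": -0.042,"ty": -0.139,"tz": 0,"twist": 0,"gripper": 0.1},
    {"tx": -0.056,"ty": -0.1855,"tz": 0,"twist": 0,"gripper": 0.1},
    {"tx": -0.07,"ty": -0.232,"tz": 0,"twist": 0,"gripper": 0.1}
  ],
  "squeeze": 40
}}

```text
t: 10.9
ee_pos: [0.5179, -0.2376, 0.1899]
orientation: [-0.355, -3.121, -0.0]
contact_force: [0.5, 1.0, -1.6]
grip_width: 0.274
```

Emit:
{"fn": "play_rows", "kwargs": {
  "deltas": [
    {"tx": -0.015,"ty": -0.0464,"tz": 0,"twist": 0,"gripper": 0.1},
    {"tx": -0.03,"ty": -0.0925,"tz": 0,"twist": 0,"gripper": 0.1},
    {"tx": -0.03,"ty": -0.0925,"tz": 0,"twist": 0,"gripper": 0.1},
    {"tx": -0.03,"ty": -0.0925,"tz": 0,"twist": 0,"gripper": 0.1}
  ],
  "squeeze": 40
}}

```text
t: 11.3
ee_pos: [0.526, -0.3336, 0.1893]
orientation: [-0.359, -3.12, -0.001]
contact_force: [0.0, 0.1, -2.4]
grip_width: 0.28
```

Run:
```python
from h import *
import json
to([.529,-.3334,.155],1.348)
W=arm.camera_model("wrist")
im=arm.read_camera("wrist");cv2.imwrite("pics/w11.png",im[:,:,::-1])
cv2.imwrite("pics/c11.png",cv2.resize(im[130:250,217:337,::-1],None,fx=5,fy=5,interpolation=cv2.INTER_CUBIC))
print("hole pred",proj(W,[.5249,-.3325,.06]))
to([.529,-.3334,.155],1.348)
```

```text
t 11.3 ee [ 0.526  -0.3336  0.1893] yang 1.34170823106273 F [ 0.0274  0.1351 -2.4039] tilt 0.0015483434019532571
delta tool [-0.0029  0.0008  0.0343] twist -0.006291768937270126
hole pred [278.5715 199.9952]
t 11.35 ee [ 0.526  -0.3323  0.1894] yang 1.3431102016812908 F [ 0.3282  0.6121 -1.6116] tilt 0.002042577646847302
delta tool [-0.0032 -0.0004  0.0344] twist -0.004889798318709282
```

View pics/c11.png

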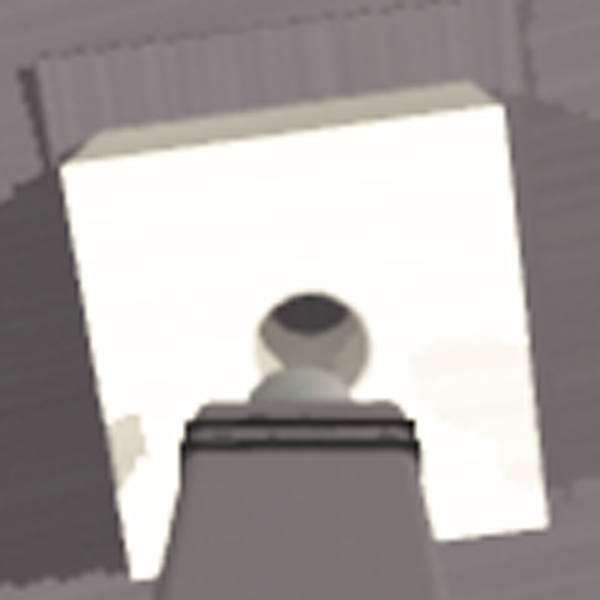

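Emit:
{"fn": "play_rows", "kwargs": {
  "deltas": [
    {"tx": -0.003,"ty": 0.0005,"tz": 0.012,"twist": 0,"gripper": 0.1},
    {"tx": -0.003,"ty": 0.0005,"tz": 0.026,"twist": 0,"gripper": 0.1},
    {"tx": -0.003,"ty": 0.0005,"tz": 0.04,"twist": 0,"gripper": 0.1},
    {"tx": -0.003,"ty": 0.0005,"tz": 0.053,"twist": 0,"gripper": 0.1},
    {"tx": -0.003,"ty": 0.0005,"tz": 0.053,"twist": 0,"gripper": 0.1}
  ],
  "squeeze": 40
}}

```text
t: 11.85
ee_pos: [0.5284, -0.3315, 0.1344]
orientation: [-0.354, -3.117, -0.003]
contact_force: [0.4, 0.4, -2.0]
grip_width: 0.275
```

Run:
```python
from h import *
im=arm.read_camera("wrist")
cv2.imwrite("pics/c12.png",cv2.resize(im[130:250,217:337,::-1],None,fx=5,fy=5,interpolation=cv2.INTER_CUBIC))
to([.529,-.3334,.136],1.348)
```

```text
t 11.9 ee [ 0.5291 -0.3321  0.1357] yang 1.3443745892860708 F [-0.3706  0.2488 -1.5969] tilt 0.0029649242628730253
delta tool [-0.0002 -0.0013 -0.0003] twist -0.0036254107139293
```

View pics/c12.png

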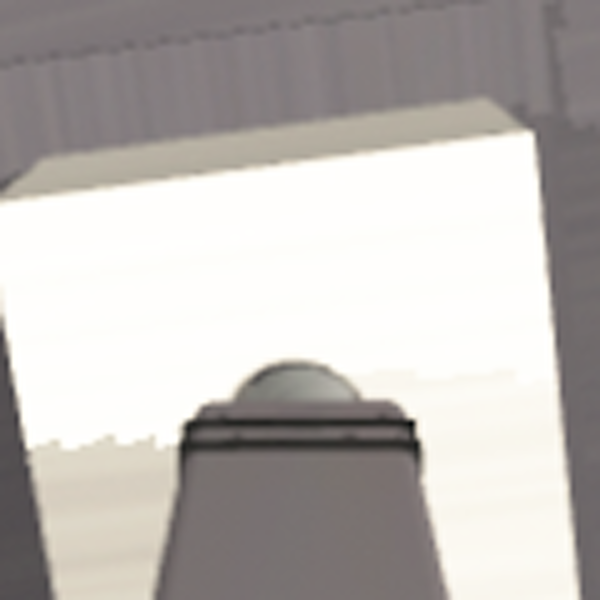

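Emit:
{"fn": "play_rows", "kwargs": {
  "deltas": [
    {"tx": 0,"ty": 0,"tz": 0,"twist": 0,"gripper": 0.1},
    {"tx": 0.006,"ty": 0,"tz": 0,"twist": 0,"gripper": 0.1},
    {"tx": 0.012,"ty": 0,"tz": 0.0005,"twist": 0,"gripper": 0.1},
    {"tx": 0.018,"ty": 0,"tz": 0.001,"twist": 0,"gripper": 0.1},
    {"tx": 0.024,"ty": 0,"tz": 0.0015,"twist": 0,"gripper": 0.1}
  ],
  "squeeze": 20
}}

```text
t: 12.4
ee_pos: [0.5069, -0.328, 0.1368]
orientation: [0.355, 3.119, -0.002]
contact_force: [3.5, -0.2, 1.0]
grip_width: 0.277
```

Run:
```python
from h import *
o=arm.get_obs();print(o["contact_force"],o["ft_torque"])
im=arm.read_camera("wrist");cv2.imwrite("pics/w13.png",im[:,:,::-1])
to([.529,-.3334,.136],1.348)
```

```text
[ 3.4922 -0.2479  0.9699] [-0.229  -0.8961 -0.0159]
t 12.45 ee [ 0.5057 -0.3275  0.1364] yang 1.3437994097742283 F [1.5402 0.0821 0.2789] tilt 0.00113105176814194
delta tool [-0.024  -0.0005  0.0005] twist -0.004200590225771794
```

View pics/w13.png

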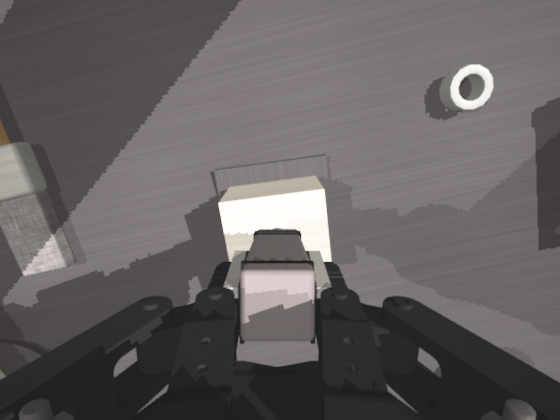

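Emit:
{"fn": "play_rows", "kwargs": {
  "deltas": [
    {"tx": 0.006,"ty": 0,"tz": 0.001,"twist": 0,"gripper": 0.1},
    {"tx": 0.012,"ty": 0,"tz": 0.002,"twist": 0,"gripper": 0.1},
    {"tx": 0.018,"ty": 0,"tz": 0.003,"twist": 0,"gripper": 0.1},
    {"tx": 0.021,"ty": 0,"tz": 0.003,"twist": 0,"gripper": 0.1}
  ],
  "squeeze": 20
}}

```text
t: 12.85
ee_pos: [0.4852, -0.3226, 0.1325]
orientation: [-0.356, -3.121, -0.0]
contact_force: [4.8, 0.1, -1.9]
grip_width: 0.277
```

Run:
```python
from h import *
o=arm.get_obs();print(o["contact_force"],o["ft_torque"])
im=arm.read_camera("wrist");cv2.imwrite("pics/w14.png",im[:,:,::-1])
cv2.imwrite("pics/c14.png",cv2.resize(im[190:360,200:360,::-1],None,fx=4.5,fy=3.5,interpolation=cv2.INTER_CUBIC))
im=arm.read_camera("scene");cv2.imwrite("pics/c15.png",cv2.resize(im[180:300,170:290,::-1],None,fx=5,fy=5,interpolation=cv2.INTER_CUBIC))
to([.529,-.3334,.136],1.348)
W=arm.camera_model("wrist");o=arm.get_obs();R=Ro.from_rotvec(o["orientation"]).as_matrix()
# handle pivot at G=(0.0042,0,-0.019), handle coords z rel 62
for th in [0,.1,.2,.3,.35,.4,.45,.5]:
    u=np.array([np.sin(th),0,-np.cos(th)]);n=np.array([np.cos(th),0,np.sin(th)])
    Q=lambda z,s:proj(W,o["ee_pos"]+R@(np.array([.0042,0,-.019])+u*(z-.062)+n*s))[1]
    print(th,"base+",Q(0,.012),"top+",Q(.09,.012),"top-",Q(.09,-.012))
```

```text
[ 4.7712  0.0507 -1.866 ] [-0.2701 -0.9985 -0.0766]
t 12.95 ee [ 0.4852 -0.3225  0.1326] yang 1.3438191485964133 F [ 1.1934 -0.2744 -0.6056] tilt 0.0012534290119721862
delta tool [-0.0451 -0.0008 -0.0035] twist -0.004180851403586816
0 base+ 209.29055459033285 top+ 284.74354668214255 top- 352.06172159336234
0.1 base+ 219.55397532153728 top+ 274.61676735692504 top- 346.56661497538954
0.2 base+ 229.99733670916459 top+ 264.6850127270358 top- 340.06073120661915
0.3 base+ 240.6076742094755 top+ 255.1220658195692 top- 332.61575900713336
0.35 base+ 245.97239976036076 top+ 250.52850927495703 top- 328.5716281674548
0.4 base+ 251.3755600168689 top+ 246.08403288931933 top- 324.3329340996097
0.45 base+ 256.8163816693288 top+ 241.80461614504893 top- 319.9166799791265
0.5 base+ 262.29420370784413 top+ 237.70464146160816 top- 315.3414054447094
```

View pics/c14.png

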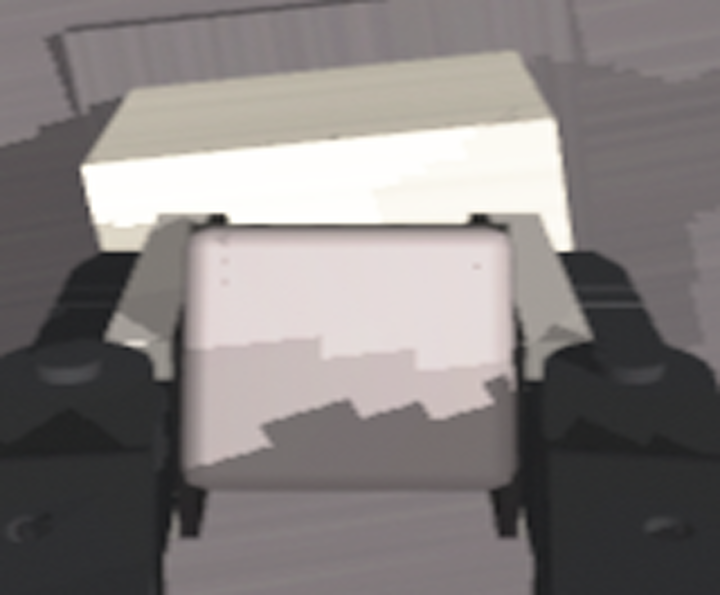

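View pics/c15.png

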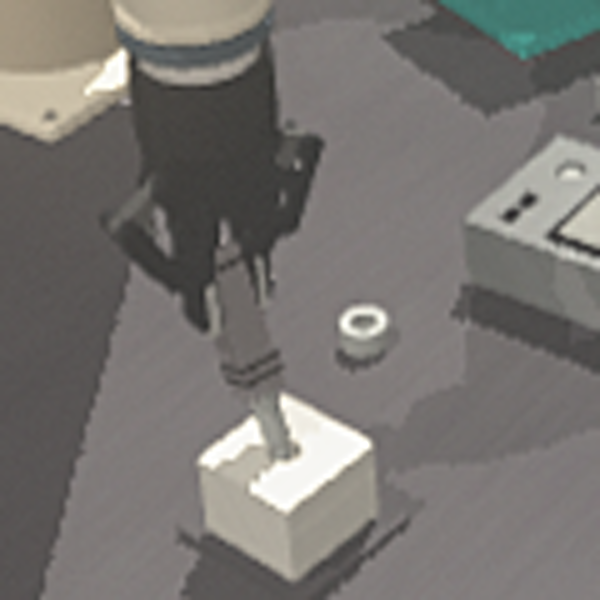

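```bash
cat > tilt.py <<'E'
from h import *
from scipy.optimize import least_squares
W=arm.camera_model("wrist");o=arm.get_obs();R=Ro.from_rotvec(o["orientation"]).as_matrix()
hole=np.array([.5249,-.3325,.06])
C=R.T@(hole-o["ee_pos"])  # in tool
print("hole in tool",C)
def row(P): return proj(W,o["ee_pos"]+R@P)[1]
def f(v,full=False):
    th,d=v
    u=np.array([np.sin(th),0,-np.cos(th)]);n=np.array([np.cos(th),0,np.sin(th)])
    A=C+np.array([.0095,0,0])-.005*n   # point on axis, at depth d from tip (handle z=-.045+d)
    if full: return A+u*(.045-d), u
    Q=lambda z,s:row(A+u*(z+.045-d)+n*s)
    return [Q(.09,.0113)-254.9,Q(.09,-.0113)-330]
s=least_squares(f,[.35,.01],x_scale=[.1,.01]);print(s.x,s.fun)
b,u=f(s.x,True);print("base in tool",b,"u",u,"at tool z=-.019: z_h",(-.019-b[2])/u[2]*1,"x",b[0]+u[0]*(-.019-b[2])/u[2],"tip",b-.045*u)
E
python3 tilt.py; python3 - <<'E'
E
```

```text
hole in tool [-0.041  -0.0008  0.0725]
[0.4013 0.0073] [-0.  0.]
base in tool [-0.0214 -0.0008  0.0359] u [ 0.3906  0.     -0.9206] at tool z=-.019: z_h 0.05965356823828123 x 0.0018907266317281651 tip [-0.039  -0.0008  0.0773]
```

Emit:
{"fn": "play_rows", "kwargs": {
  "deltas": [
    {"tx": 0,"ty": 0,"tz": 0,"twist": 0,"gripper": 0.1},
    {"tx": 0.004,"ty": 0,"tz": -0.01,"twist": 0,"gripper": 0.1},
    {"tx": 0.01,"ty": 0,"tz": -0.03,"twist": 0,"gripper": 0.1},
    {"tx": 0.02,"ty": 0,"tz": -0.06,"twist": 0,"gripper": 0.1},
    {"tx": 0.02,"ty": 0,"tz": -0.1,"twist": 0,"gripper": 0.1}
  ],
  "squeeze": 50
}}

```text
t: 13.45
ee_pos: [0.463, -0.3164, 0.2318]
orientation: [-0.355, -3.114, -0.006]
contact_force: [-0.1, -0.2, -1.3]
grip_width: 0.276
```

Run:
```python
from h import *
to([.529,-.3334,.136],1.348)
for n,(x,y) in dict(wrist=(218,205),scene=(160,160),top=(340,140)).items():
    im=arm.read_camera(n);cv2.imwrite(f"pics/{n}16.png",im[:,:,::-1])
    cv2.imwrite(f"pics/c16{n}.png",cv2.resize(im[y:y+120,x:x+120,::-1],None,fx=5,fy=5,interpolation=cv2.INTER_CUBIC))
to([.529,-.3334,.136],1.348)
```

```text
t 13.45 ee [ 0.463  -0.3164  0.2318] yang 1.3439710562386062 F [-0.0523 -0.1551 -1.3038] tilt 0.008559036827400014
delta tool [-0.0689 -0.002   0.0953] twist -0.004028943761393844
t 13.6 ee [ 0.4668 -0.3188  0.2356] yang 1.3440225799667938 F [ 0.41   -0.0751 -3.2426] tilt 0.0033151411006932066
delta tool [-0.0636 -0.0001  0.0998] twist -0.003977420033206336
```

View pics/c16scene.png

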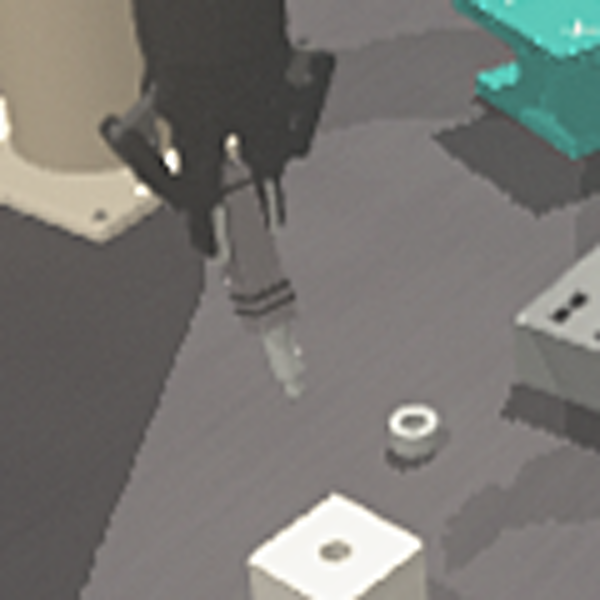

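View pics/c16wrist.png

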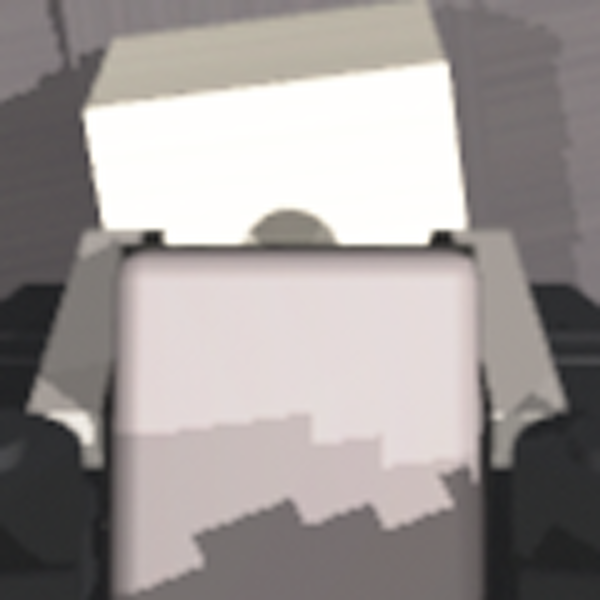

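View pics/c16top.png

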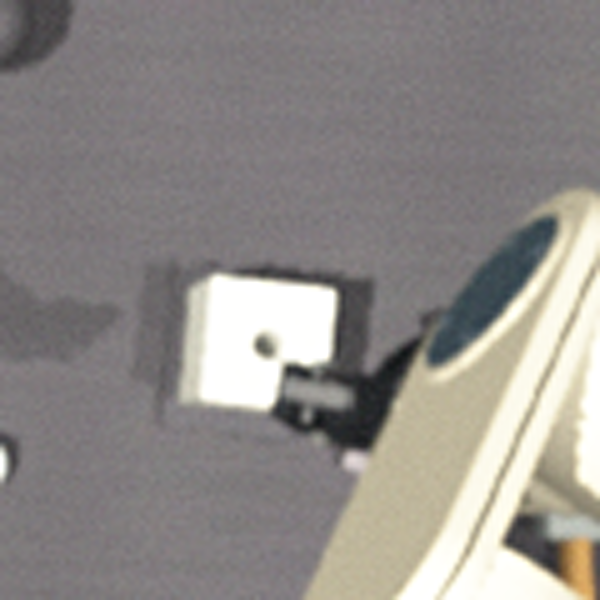

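Run:
```python
from h import *
o=arm.get_obs();im=arm.read_camera("scene");o2=arm.get_obs();print(o["ee_pos"],o2["ee_pos"])
cv2.imwrite("pics/s17.png",im[:,:,::-1])
x,y=195,195
cv2.imwrite("pics/c17.png",cv2.resize(im[y:y+60,x:x+60,::-1],None,fx=10,fy=10,interpolation=cv2.INTER_CUBIC))
```

```text
[ 0.4668 -0.3188  0.2356] [ 0.4659 -0.3181  0.2337]
```

View pics/c17.png

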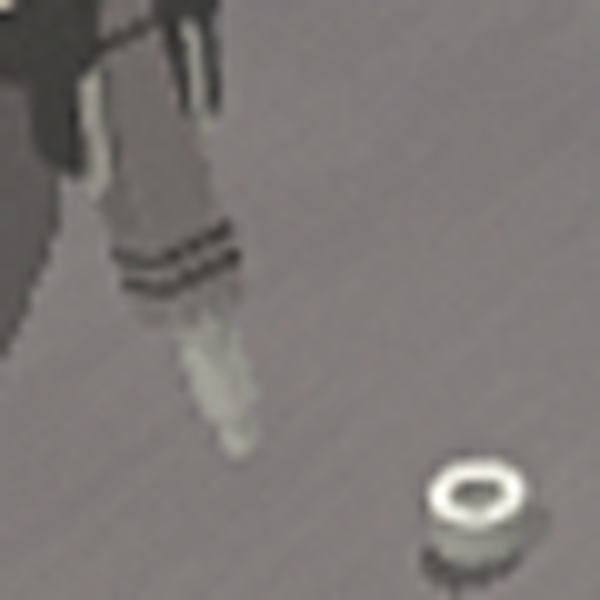

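```bash
cat > fit2.py <<'E'
from h import *
from scipy.optimize import least_squares
S=arm.camera_model("scene");W=arm.camera_model("wrist");o=arm.get_obs();R=Ro.from_rotvec(o["orientation"]).as_matrix();ee=o["ee_pos"]
def geo(v):
    th,bx,bz,by=v
    u=np.array([np.sin(th),0,-np.cos(th)]);n=np.array([np.cos(th),0,np.sin(th)]);return np.array([bx,by,bz]),u,n
w=lambda P:ee+R@P
tip=np.array([195+238/10-.45,195+455/10-.45])
def f(v):
    b,u,n=geo(v)
    r=[proj(W,w(b+.09*u+.0113*n))[1]-254.9,proj(W,w(b+.09*u-.0113*n))[1]-330]
    r+=list(1.0*(proj(S,w(b-.045*u))-tip))
    return np.array(r+[v[3]*500])
s=least_squares(f,[.4,-.02,.036,0],x_scale=[.1,.01,.01,.01]);print(s.x,s.fun)
b,u,n=geo(s.x);print("tip tool",b-.045*u,"grasp: z_h at tool z -.019",(-.019-b[2])/u[2],"x",b[0]+u[0]*(-.019-b[2])/u[2])
for th in (.3,.35,.4,.45):
    bb=s.x.copy();bb[0]=th;b2,u2,_=geo(bb);tipn=b-.045*u
    p=proj(S,w(tipn+u2*.045))-proj(S,w(tipn));print(th,p,np.arctan2(p[0],-p[1]))
print("meas",np.arctan2(-40,137))
E
python3 fit2.py
```

```text
[ 0.3796 -0.0198  0.0369 -0.0005] [ 0.2031 -0.1972  0.1695 -0.486  -0.2516]
tip tool [-0.0365 -0.0005  0.0787] grasp: z_h at tool z -.019 0.0602196434368242 x 0.002504599058834874
0.3 [ -4.4195 -14.723 ] -0.29162177748886087
0.35 [ -4.8603 -14.8319] -0.316667875343378
0.4 [ -5.2876 -14.903 ] -0.3409426323174314
0.45 [ -5.7001 -14.9363] -0.36456997657250656
meas -0.2840743782592854
```

Run:
```python
import cv2
a=cv2.imread("pics/w1.png")
cv2.imwrite("pics/c18.png",cv2.resize(a[180:360,215:395],None,fx=4,fy=3.3,interpolation=cv2.INTER_CUBIC))
```

```text
(no output)
```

View pics/c18.png

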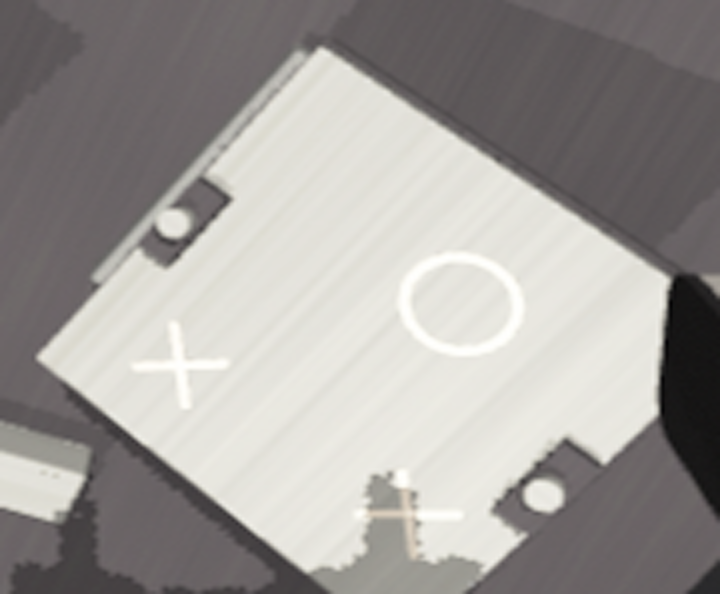

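```bash
cat > platefit.py <<'E'
from h import *
import json
from scipy.optimize import least_squares
T=arm.camera_model("top");W1={k:np.array(v) for k,v in json.load(open("w1.json")).items()}
c1=lambda x,y:(130+x/4-.375,160+y/4-.375)
obsT={(12,30):c1(120,143),(-36,-42):c1(210,235),(45,-35):c1(220,121),(75,75):c1(68,43),(75,-75):c1(283,95),(-75,75):c1(45,242),(-75,-75):c1(247,290)}
c2=lambda x,y:(215+x/4-.4,180+y/3.3-.4)
obsW={(12,30):c2(461,304),(-36,-42):c2(181,365),(45,-35):c2(410,515),(-75,75):c2(322,47),(-75,-75):c2(38,356)}
def P(v,xy):
    x,y,z,yaw,th=v[:5]
    h=np.array([np.cos(yaw),np.sin(yaw),0]); ex=h*np.cos(th)+np.array([0,0,np.sin(th)]); ey=np.array([-h[1],h[0],0]); ez=np.cross(ex,ey)
    return np.array([x,y,z])+ex*xy[0]/1000+ey*xy[1]/1000+ez*.018
def run(useT,useW,corners=True):
    def res(v):
        r=[(v[2]-.08)*300]
        if useT:
            for k,p in obsT.items():
                if corners or abs(k[0])!=75: r+=list(proj(T,P(v,k)+np.r_[v[5:7],0])-p)
        if useW:
            for k,p in obsW.items():
                if corners or abs(k[0])!=75: r+=list(proj(W1,P(v,k))-p)
        r+=list(v[5:7]*300)
        return np.array(r)
    s=least_squares(res,[.53,.3,.08,-.22,.4,0,0],x_scale=[.01,.01,.01,.1,.1,.01,.01]);print(s.x,s.cost,"mark",P(s.x,(12,30)));print(np.round(s.fun,1));return s.x
if __name__=="__main__":
    run(1,0);run(0,1);run(1,1);run(0,1,False);run(1,1,False)
E
python3 platefit.py
```

```text
[ 0.5332  0.2995  0.0798 -0.2238  0.43    0.      0.    ] 0.943527774690562 mark [0.5431 0.328  0.1011]
[-0.1  0.1  0.2  0.3 -0.8 -0.3  0.3  0.  -0.3 -0.2  0.  -0.4 -0.1  0.4
  0.7  0.   0. ]
[ 0.5347  0.2967  0.0765 -0.2228  0.4735  0.      0.    ] 3.6088357710553014 mark [0.5437 0.3254 0.098 ]
[-1.  -0.4  0.6  1.3  0.1 -0.7  0.2  0.2 -1.6 -0.4  0.8  0.   0. ]
[ 0.5345  0.297   0.0768 -0.2254  0.4565 -0.0006  0.0029] 5.5104668674192805 mark [0.544  0.3256 0.0983]
[-1.   0.3  0.2  0.5 -1.  -0.4  0.4 -0.  -0.  -0.3  0.3  0.1 -0.4  0.6
  0.4 -0.1  0.6  1.2  0.2 -0.4  0.1  0.2 -1.8 -0.9  0.8 -0.2  0.9]
[ 0.5325  0.2991  0.0804 -0.2245  0.4235  0.      0.    ] 0.04356086812733447 mark [0.5426 0.3275 0.1017]
[ 0.1  0.   0.   0.1  0.1 -0.2 -0.1  0.   0. ]
[ 0.5322  0.2992  0.0805 -0.229   0.405   0.0001  0.0003] 0.36364278277927753 mark [0.5429 0.3275 0.1018]
[ 0.1  0.1  0.2  0.1 -0.5 -0.2  0.3  0.2  0.1 -0.1  0.1 -0.1 -0.3  0.
  0.1]
```

Emit:
{"fn": "play_rows", "kwargs": {
  "deltas": [
    {"tx": 0.008,"ty": 0.045,"tz": 0,"twist": 0,"gripper": 0.1},
    {"tx": 0.016,"ty": 0.09,"tz": 0,"twist": 0,"gripper": 0.1},
    {"tx": 0.024,"ty": 0.135,"tz": 0,"twist": 0,"gripper": 0.1},
    {"tx": 0.032,"ty": 0.18,"tz": 0,"twist": 0,"gripper": 0.1},
    {"tx": 0.04,"ty": 0.225,"tz": 0,"twist": 0,"gripper": 0.1}
  ],
  "squeeze": 50
}}

```text
t: 14.15
ee_pos: [0.4762, -0.0881, 0.2312]
orientation: [-0.355, -3.117, -0.0]
contact_force: [1.3, 0.1, -2.3]
grip_width: 0.274
```

Emit:
{"fn": "play_rows", "kwargs": {
  "deltas": [
    {"tx": 0.008,"ty": 0.045,"tz": 0,"twist": 0,"gripper": 0.1},
    {"tx": 0.016,"ty": 0.09,"tz": 0,"twist": 0,"gripper": 0.1},
    {"tx": 0.024,"ty": 0.135,"tz": 0,"twist": 0,"gripper": 0.1},
    {"tx": 0.032,"ty": 0.18,"tz": 0,"twist": 0,"gripper": 0.1},
    {"tx": 0.04,"ty": 0.225,"tz": 0,"twist": 0,"gripper": 0.1}
  ],
  "squeeze": 50
}}

```text
t: 14.65
ee_pos: [0.4878, 0.1396, 0.2312]
orientation: [-0.355, -3.117, 0.003]
contact_force: [0.9, 0.4, -1.7]
grip_width: 0.272
```

```bash
python3 -c "
from h import *
to([.4965,.3383,.202],1.346)"
```

```text
t 14.65 ee [0.4878 0.1396 0.2312] yang 1.3442380162070358 F [ 0.853   0.44   -1.6902] tilt 0.004455651433548312
delta tool [0.0361 0.1957 0.0289] twist -0.0017619837929643278
```

Emit:
{"fn": "play_rows", "kwargs": {
  "deltas": [
    {"tx": 0.009,"ty": 0.045,"tz": 0,"twist": 0,"gripper": 0.1},
    {"tx": 0.018,"ty": 0.09,"tz": 0,"twist": 0,"gripper": 0.1},
    {"tx": 0.027,"ty": 0.135,"tz": 0,"twist": 0,"gripper": 0.1},
    {"tx": 0.036,"ty": 0.175,"tz": 0.01,"twist": 0,"gripper": 0.1},
    {"tx": 0.036,"ty": 0.195,"tz": 0.02,"twist": 0,"gripper": 0.1}
  ],
  "squeeze": 50
}}

```text
t: 15.15
ee_pos: [0.4967, 0.3388, 0.2108]
orientation: [-0.351, -3.119, 0.003]
contact_force: [0.7, -0.4, -1.8]
grip_width: 0.273
```

Emit:
{"fn": "play_rows", "kwargs": {
  "deltas": [
    {"tx": 0,"ty": 0,"tz": 0.008,"twist": 0,"gripper": 0.1},
    {"tx": 0,"ty": 0,"tz": 0.008,"twist": 0,"gripper": 0.1},
    {"tx": 0,"ty": 0,"tz": 0.008,"twist": 0,"gripper": 0.1}
  ],
  "squeeze": 50
}}

```text
t: 15.45
ee_pos: [0.4977, 0.3347, 0.2038]
orientation: [-0.356, -3.119, 0.004]
contact_force: [0.0, -0.2, -2.2]
grip_width: 0.274
```

Run:
```python
from h import *
to([.4965,.3383,.202],1.346)
for n in ["wrist","scene","top"]:
    im=arm.read_camera(n);cv2.imwrite(f"pics/{n}20.png",im[:,:,::-1])
to([.4965,.3383,.202],1.346)
a=cv2.imread("pics/scene20.png");print(proj(arm.camera_model("scene"),[.543,.3275,.1015]))
cv2.imwrite("pics/c20.png",cv2.resize(a[110:200,290:380],None,fx=6.5,fy=6.5,interpolation=cv2.INTER_CUBIC))
a=cv2.imread("pics/top20.png")
cv2.imwrite("pics/c21.png",cv2.resize(a[160:250,120:240],None,fx=6,fy=6,interpolation=cv2.INTER_CUBIC))
```

```text
t 15.45 ee [0.4977 0.3347 0.2038] yang 1.3432903717829714 F [ 0.0039 -0.1859 -2.167 ] tilt 0.0032680654622871267
delta tool [0.0019 0.0032 0.0018] twist -0.0027096282170286923
t 15.6 ee [0.4987 0.3353 0.2052] yang 1.3427134333166257 F [ 0.5372  0.8474 -1.5612] tilt 0.00017280544184855844
delta tool [0.0029 0.0025 0.0032] twist -0.003286566683374348
[338.2939 166.7039]
```

View pics/c20.png

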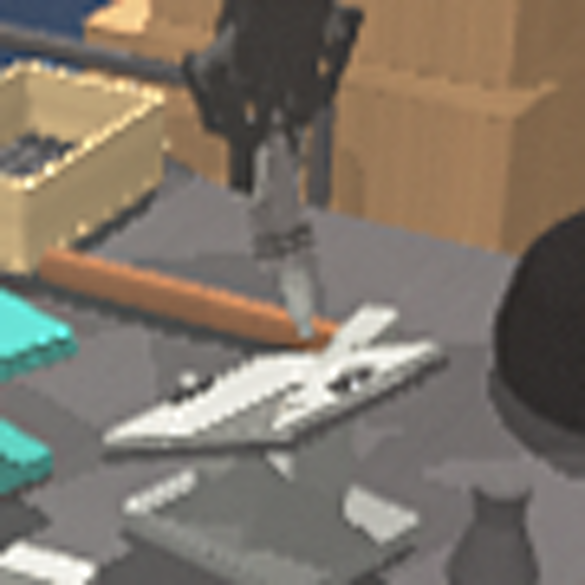

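View pics/c21.png

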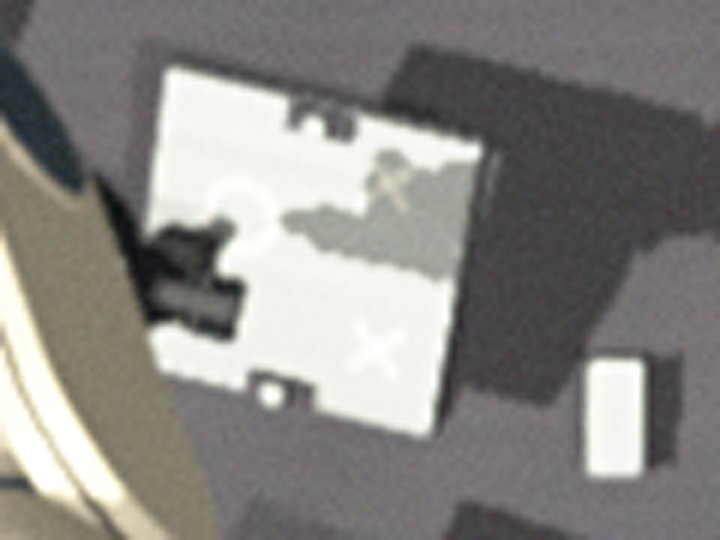

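View pics/wrist20.png

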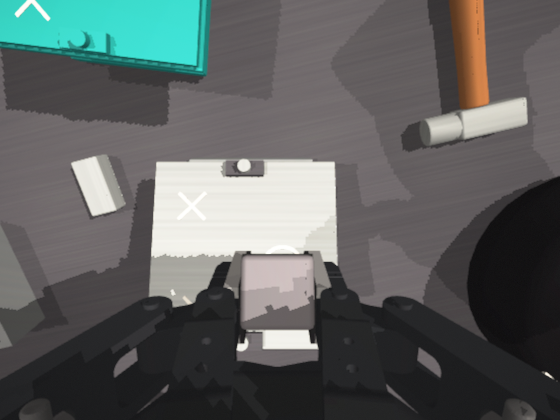

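Run:
```python
from h import *
S=arm.camera_model("scene");o=arm.get_obs();R=Ro.from_rotvec(o["orientation"]).as_matrix()
tip=o["ee_pos"]+R@np.array([-.0375,-.0005,.078]);print("tip",tip,proj(S,tip),"meas",290+306/6.5-.4,110+335/6.5-.4)
for th in (.3,.35,.4,.45,.5):
    u=R@np.array([np.sin(th),0,-np.cos(th)]);
    p=proj(S,tip+.045*u)-proj(S,tip);q=proj(S,tip+.1*u)-proj(S,tip);print(th,p,np.arctan2(p[0],-p[1]),np.arctan2(q[0],-q[1]))
a=cv2.imread("pics/scene20.png")
cv2.imwrite("pics/c22.png",cv2.resize(a[115:175,310:370],None,fx=10,fy=10,interpolation=cv2.INTER_CUBIC))
```

```text
tip [0.5352 0.3263 0.1272] [336.736  160.3757] meas 336.6769230769231 161.13846153846154
0.3 [ -2.0124 -11.2388] -0.17717774143649992 -0.1771777414364984
0.35 [ -2.4522 -11.2371] -0.21485803495033778 -0.2148580349503343
0.4 [ -2.885 -11.207] -0.25195498811714523 -0.2519549881171455
0.45 [ -3.3095 -11.1489] -0.2885636154328132 -0.2885636154328174
0.5 [ -3.7249 -11.0628] -0.3247768710269351 -0.32477687102692987
```

View pics/c22.png

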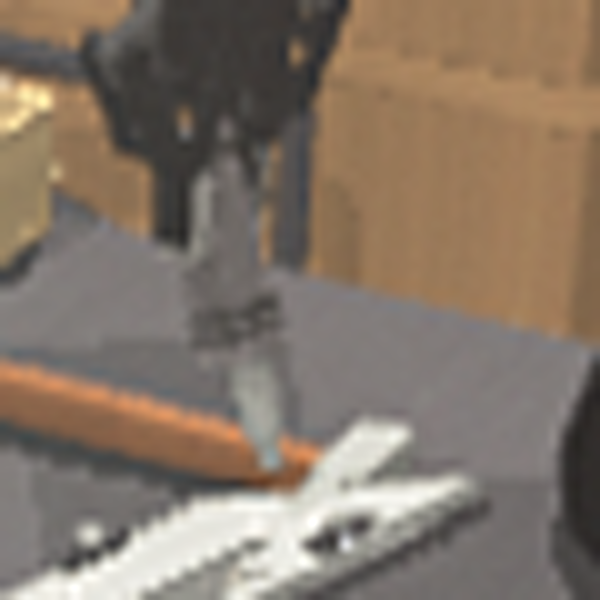

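Emit:
{"fn": "play_rows", "kwargs": {
  "deltas": [
    {"tx": -0.002,"ty": 0.0015,"tz": 0.008,"twist": 0,"gripper": 0.1},
    {"tx": -0.004,"ty": 0.003,"tz": 0.016,"twist": 0,"gripper": 0.1},
    {"tx": -0.0055,"ty": 0.003,"tz": 0.021,"twist": 0,"gripper": 0.1},
    {"tx": -0.0055,"ty": 0.003,"tz": 0.021,"twist": 0,"gripper": 0.1},
    {"tx": -0.0055,"ty": 0.003,"tz": 0.021,"twist": 0,"gripper": 0.1}
  ],
  "squeeze": 50
}}

```text
t: 16.1
ee_pos: [0.5045, 0.3379, 0.1835]
orientation: [-0.356, -3.121, 0.001]
contact_force: [0.4, -0.4, -2.5]
grip_width: 0.272
```

Run:
```python
from h import *
F=[]
for n in ["wrist","scene","top"]:
    im=arm.read_camera(n);cv2.imwrite(f"pics/{n}23.png",im[:,:,::-1]);F.append(arm.get_obs()["contact_force"])
print(np.array(F))
to([.4965,.3383,.202],1.346)
o=arm.get_obs();R=Ro.from_rotvec(o["orientation"]).as_matrix();tip=o["ee_pos"]+R@np.array([-.0375,-.0005,.078]);print("tip",tip)
S=arm.camera_model("scene");print(proj(S,tip),proj(S,[.543,.3275,.1015]))
a=cv2.imread("pics/scene23.png");b=cv2.imread("pics/wrist23.png")
f=lambda s:cv2.resize(s,(400,400),interpolation=cv2.INTER_CUBIC)
cv2.imwrite("pics/c23.png",np.hstack([f(a[115:175,310:370]),f(b[210:310,228:328])]))
```

```text
[[ 0.2748 -0.667  -2.2664]
 [-0.1989 -0.3976 -1.4121]
 [ 0.039   1.0067 -1.8877]]
t 16.25 ee [0.5046 0.338  0.184 ] yang 1.3440431966513156 F [ 0.039   1.0067 -1.8877] tilt 0.00030115869355410476
delta tool [ 0.008  -0.0016 -0.018 ] twist -0.0019568033486845327
tip [0.5411 0.3291 0.106 ]
[338.1131 165.3773] [338.2939 166.7039]
```

View pics/c23.png

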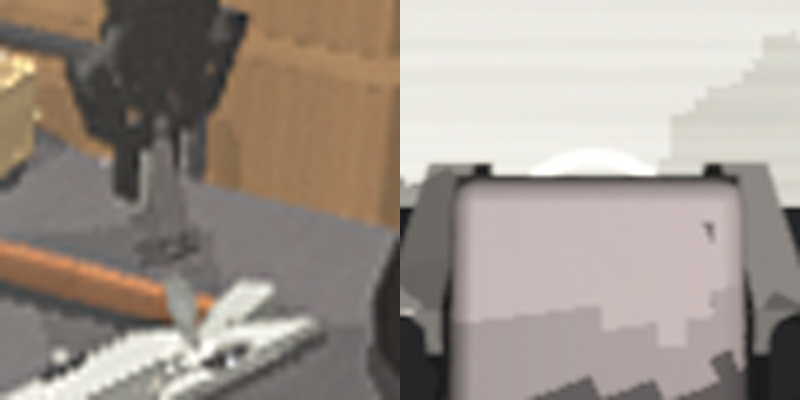

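Emit:
{"fn": "play_rows", "kwargs": {
  "deltas": [
    {"tx": -0.001,"ty": 0,"tz": 0.0025,"twist": 0,"gripper": 0.1},
    {"tx": -0.002,"ty": 0,"tz": 0.005,"twist": 0,"gripper": 0.1},
    {"tx": -0.0025,"ty": 0,"tz": 0.0065,"twist": 0,"gripper": 0.1},
    {"tx": -0.0025,"ty": 0,"tz": 0.0065,"twist": 0,"gripper": 0.1},
    {"tx": -0.0025,"ty": 0,"tz": 0.0065,"twist": 0,"gripper": 0.1}
  ],
  "squeeze": 50
}}

```text
t: 16.75
ee_pos: [0.5072, 0.3376, 0.1777]
orientation: [0.355, 3.121, 0.001]
contact_force: [-0.7, 0.4, 2.5]
grip_width: 0.272
```

Run:
```python
from h import *
F=[arm.get_obs()["contact_force"]]
W=arm.camera_model("wrist")
for n in ["wrist","scene","scene"]:
    im=arm.read_camera(n);cv2.imwrite(f"pics/{n}24.png",im[:,:,::-1]);F.append(arm.get_obs()["contact_force"])
print(np.array(F),np.mean(F,0))
to([.4965,.3383,.202],1.346)
o=arm.get_obs();R=Ro.from_rotvec(o["orientation"]).as_matrix();tip=o["ee_pos"]+R@np.array([-.0375,-.0005,.078]);print("tip",tip)
from platefit import P
v=[.5325,.2992,.0803,-.2245,.42];print(P(v,(12,30)))
for r in (17,14): print("ring near edge",proj(W,P(v,(12-r,30))))
a=cv2.imread("pics/scene24.png");b=cv2.imread("pics/wrist24.png")
f=lambda s:cv2.resize(s,(400,400),interpolation=cv2.INTER_CUBIC)
cv2.imwrite("pics/c24.png",np.hstack([f(a[115:175,310:370]),f(b[210:310,228:328])]))
```

```text
[[-0.7017  0.4393  2.4983]
 [-1.4607  1.2813  2.4383]
 [-0.3325 -0.2079  3.3809]
 [-0.7079  0.7096  4.0915]] [-0.8007  0.5556  3.1023]
t 16.9 ee [0.5072 0.3376 0.1776] yang 1.3440400429676596 F [-0.7079  0.7096  4.0915] tilt 0.0007565252475501842
delta tool [ 0.0106 -0.0017 -0.0244] twist -0.0019599570323405313
tip [0.5437 0.3287 0.0996]
[0.5427 0.3276 0.1016]
ring near edge [275.2044 246.3345]
ring near edge [275.2125 250.6437]
```

View pics/c24.png

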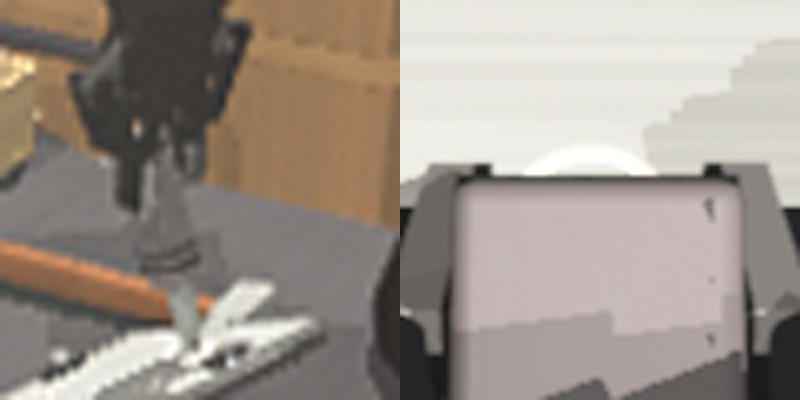

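Emit:
{"fn": "play_rows", "kwargs": {
  "deltas": [
    {"tx": 0.0003,"ty": 0,"tz": -0.0006,"twist": 0,"gripper": 0.1},
    {"tx": 0.0005,"ty": 0,"tz": -0.0011,"twist": 0,"gripper": 0.1},
    {"tx": 0.0005,"ty": 0,"tz": -0.0011,"twist": 0,"gripper": 0.1},
    {"tx": 0.0005,"ty": 0,"tz": -0.0011,"twist": 0,"gripper": 0.1},
    {"tx": 0.0005,"ty": 0,"tz": -0.0011,"twist": 0,"gripper": 0.1}
  ],
  "squeeze": 50
}}

```text
t: 17.4
ee_pos: [0.5066, 0.3375, 0.1784]
orientation: [0.355, 3.121, 0.0]
contact_force: [0.5, 1.8, 2.6]
grip_width: 0.275
```

Run:
```python
from h import *
F=[];E=[]
for i in range(12):
    im=arm.read_camera("wrist" if i<11 else "scene");o=arm.get_obs();F.append(o["contact_force"]);E.append(o["ee_pos"])
    if i==10: cv2.imwrite("pics/w25.png",im[:,:,::-1])
cv2.imwrite("pics/s25.png",im[:,:,::-1])
print(np.mean(F,0),np.std(F,0),np.mean(E,0),np.std(E,0),o["t"])
b=cv2.imread("pics/w25.png");a=cv2.imread("pics/s25.png")
cv2.imwrite("pics/c25.png",cv2.resize(b[190:360,200:360],None,fx=4.5,fy=3.5,interpolation=cv2.INTER_CUBIC))
cv2.imwrite("pics/c26.png",cv2.resize(a[115:175,310:370],None,fx=10,fy=10,interpolation=cv2.INTER_CUBIC))
```

```text
[-0.0024  1.2346  2.6137] [0.4416 0.5353 0.5291] [0.5065 0.3375 0.1784] [0. 0. 0.] 18.0
```

View pics/c25.png

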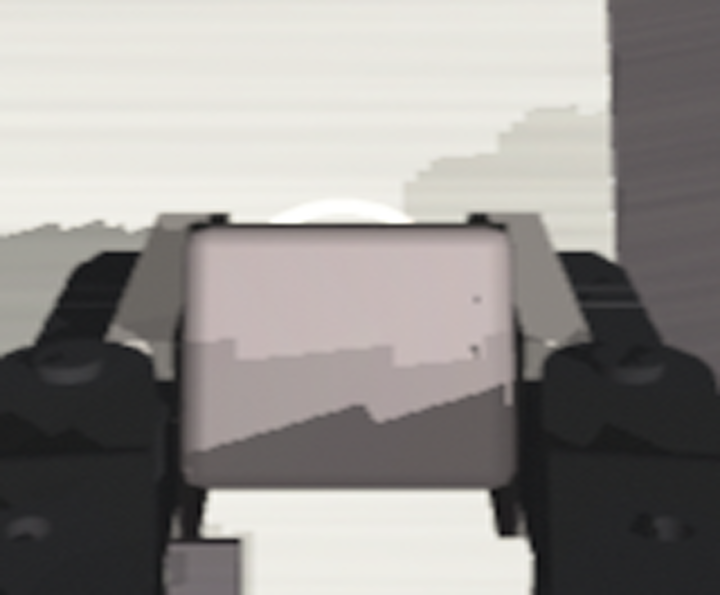

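View pics/c26.png

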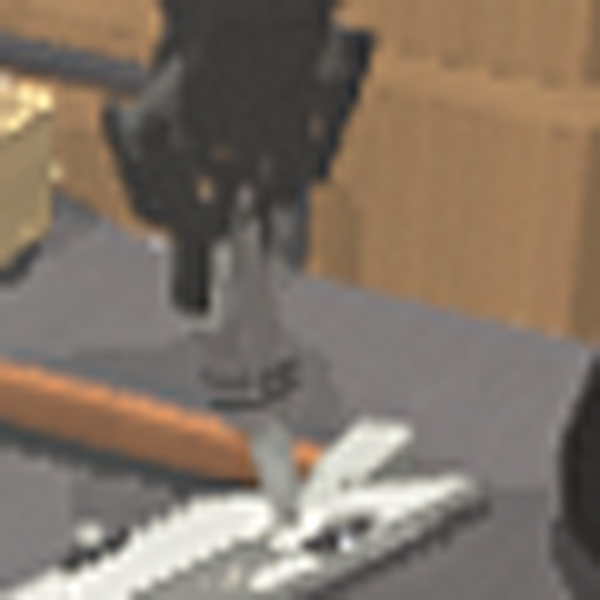

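Run:
```python
from platefit import *
def res(v):
    r=[(v[2]-.08)*300]
    for cam,obs,sh in ((T,obsT,v[5:7]),(W1,obsW,[0,0])):
        for k,p in obs.items():
            q=k if abs(k[0])!=75 else (np.sign(k[0])*v[7]*1000,np.sign(k[1])*v[8]*1000)
            r+=list(proj(cam,P(v,q)+np.r_[sh,0])-p)
    return np.array(r+list(np.array(v[5:7])*300))
s=least_squares(res,[.53,.3,.08,-.22,.4,0,0,.075,.075],x_scale=[.01,.01,.01,.1,.1,.01,.01,.01,.01]);print(s.x,s.cost,P(s.x,(12,30)));print(np.round(s.fun,1))
J=s.jac;C=np.linalg.inv(J.T@J)*.5**2;print(np.sqrt(np.diag(C)))
```

```text
[ 0.5332  0.2986  0.0794 -0.2273  0.4306  0.0001  0.0009  0.0734  0.0729] 2.4043526639868444 [0.5432 0.3271 0.1008]
[-0.2  0.2  0.1  0.3 -0.8 -0.3  0.3  0.8  0.4 -0.9  0.5  0.4 -0.5 -0.3
  0.   0.3  0.2  0.5  0.  -0.1 -0.1 -0.2 -0.6 -0.4  0.4  0.   0.3]
[0.0005 0.0006 0.0011 0.0035 0.0133 0.0006 0.0009 0.0005 0.0004]
```

Run:
```python
from h import *
o=arm.get_obs();print(o["t"],o["ee_pos"],o["contact_force"],o["grip_width"])
print(arm.finish_job())
```

```text
18.0 [0.5065 0.3375 0.1784] [-0.8627  1.4631  2.2763] 0.275390575559712
the job is handed in; nothing more can be done
None
```

I completed the whole sequence and handed the job in at 18.0 s, with the probe still held on the plate; no verdict was given, so the figures below are my own measurements.

**What I did:**
- **Anvil:** I took the probe from its stand and pressed it on the zero anvil. The last stage rose about 1 N for the final 1 mm, to roughly 6 N. That slope fits the nose spring alone, so the anvil was at its stop. I held it about 0.5 s and lifted off, and the wrist picture then showed the anvil up.
- **Tilting the probe:** The moves cannot tilt the tool. So I put the nose back in the stand's hole and, with a 20 N grip, moved the tool sideways to turn the probe about 0.4 rad in the jaws. I then regripped at 50 N.
- **Plate:** I set the nose in the ring on the bare plate and left the turquoise look-alike alone. I pushed along the probe's axis and backed off slightly.

**Last checks:**

| Quantity | Measured | Allowed |
|---|---|---|
| Nose end from ring centre | about 2 mm | under 10 mm |
| Push on the plate | about 4.2 N after subtracting the probe's weight (readings scatter ±0.5 N) | 1 to 8 N |
| Nose pushed in (worked out from the force) | about 4.6 mm | 1.5 to 6.8 mm |
| Probe angle off square | about 0.05 rad | under 0.13 rad |

**Where the checks disagreed:**
- **Probe tilt:** the estimates ranged from 0.37 to 0.40 rad. One coarse reading from the scene camera suggested 0.30 rad; I set it aside as too noisy, but if it were right the probe would be right at the 0.13 rad limit.
- **Plate tilt:** the fits gave 0.405 to 0.43 rad. Fits that assumed 150 mm face corners gave 0.46 to 0.47 rad, but they matched the picture worse.

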